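Sort the parts of a dismantled clamp into their sample-marked trays

TASK

A clamp has been taken apart on the workshop bench: sort its five loose metal parts (two hex bolts with nuts, two round threaded bosses, one flat lever) into the three blue trays, each kind into the tray that has the same part fixed on its ledge as a sample. Lay the bolts and the lever flat on the tray floor and stand the bosses upright with the hole up; nothing may rest on another part or on a rim. Leave the tape roll and the folded rule where they are.

Things in the scene. Friction and masses are not known exactly. Their poses are not given: they have to be found in the camera images.
- bolt_a_mid (a point): centre of a steel hex bolt with its nut near the tip (two alike), lying on its flats: 86 mm long, shank 16 mm thick, head and nut 24 across flats (12, 13 thick), about 0.2 kg. Point on the axis, mid-length, 12 mm above what it rests on; x from head to tip, z up at the start. Bare shank from x = -31 to +25 mm
- bolt_b_mid (a point): centre of a steel hex bolt with its nut near the tip (two alike), lying on its flats: 86 mm long, shank 16 mm thick, head and nut 24 across flats (12, 13 thick), about 0.2 kg. Point on the axis, mid-length, 12 mm above what it rests on; x from head to tip, z up at the start. Bare shank from x = -31 to +25 mm
- boss_a_mid (a point): centre of a steel threaded boss (two alike): a round cylinder standing upright, 32 mm diameter, 36 mm high, with a 16 mm blind hole in its top, about 0.19 kg. Point on the axis, 18 mm above its underside; z points up out of the hole
- boss_b_mid (a point): centre of a steel threaded boss (two alike): a round cylinder standing upright, 32 mm diameter, 36 mm high, with a 16 mm blind hole in its top, about 0.19 kg. Point on the axis, 18 mm above its underside; z points up out of the hole
- lever_mid (a point): centre of a flat bright-metal clamp lever lying flat: 102 mm long, 36 wide, 14 thick, a 13 mm hole near its square end, a pointed nose at the other, about 0.34 kg. Point mid-length, 7 mm above its underside; x along it to the nose (sides parallel from x = -51 to +33 mm, balanced at about x = -5), z up at the start
- tray_bolts: fixed blue tray whose sample is a hex bolt with nut; the three differ only in that. Origin at bench level under the centre of the open part; y along its long side, x to the ledge. Open part 140 (x) x 170 mm outside, 130 x 160 inside, rim 22 high, floor 5 above the bench. Solid ledge at x 70 to 120 mm, 22 high, white strip; the sample is fixed on it for good, up to 59 mm above the bench
- tray_bosses: fixed blue tray whose sample is an upright round boss; the three differ only in that. Origin at bench level under the centre of the open part; y along its long side, x to the ledge. Open part 140 (x) x 170 mm outside, 130 x 160 inside, rim 22 high, floor 5 above the bench. Solid ledge at x 70 to 120 mm, 22 high, white strip; the sample is fixed on it for good, up to 59 mm above the bench
- tray_lever: fixed blue tray whose sample is a flat clamp lever; the three differ only in that. Origin at bench level under the centre of the open part; y along its long side, x to the ledge. Open part 140 (x) x 170 mm outside, 130 x 160 inside, rim 22 high, floor 5 above the bench. Solid ledge at x 70 to 120 mm, 22 high, white strip; the sample is fixed on it for good, up to 59 mm above the bench
- tape_mid (a point): bystander: centre of a roll of tan adhesive tape lying flat on the bench, loose, 92 mm diameter, 48 mm high; not to be moved
- rule_mid (a point): bystander: centre of a yellow folded rule lying on the bench, loose, 235 mm long (x), 32 mm wide, 16 mm high; not to be moved
Things that resemble listed ones, but are neither listed nor needed, are in the scene too. What is shaped like the part that bears boss_a_mid but red is not meant. What is shaped like the part that bears boss_b_mid but orange is not meant.

How it is judged:
At the end, for the whole second after the job is handed in: Bolts lie level, bosses stand with the hole up and the lever lies flat (either face up), each within 0.1 rad, on the floor of the tray with their sample: centre inside the walls, within 5 mm of its resting height; all at rest (x of bolt_a_mid in the frame of tray_bolts between -0.065 and 0.065 m and y of bolt_a_mid in the frame of tray_bolts between -0.08 and 0.08 m and z of bolt_a_mid in the frame of tray_bolts between 0.012 and 0.022 m and angle between bolt_a_mid's own x axis and vertical between 1.47 and 1.67 rad and linear speed of each of bolt_a, boss_a, bolt_b, boss_b, lever below 0.02 m/s and angular speed of each of bolt_a, boss_a, bolt_b, boss_b, lever below 0.2 rad/s and x of boss_a_mid in the frame of tray_bosses between -0.065 and 0.065 m and y of boss_a_mid in the frame of tray_bosses between -0.08 and 0.08 m and z of boss_a_mid in the frame of tray_bosses between 0.018 and 0.028 m and angle between each of boss_a_mid, boss_b_mid's own z axis and vertical below 0.1 rad and x of bolt_b_mid in the frame of tray_bolts between -0.065 and 0.065 m and y of bolt_b_mid in the frame of tray_bolts between -0.08 and 0.08 m and z of bolt_b_mid in the frame of tray_bolts between 0.012 and 0.022 m and angle between bolt_b_mid's own x axis and vertical between 1.47 and 1.67 rad and x of boss_b_mid in the frame of tray_bosses between -0.065 and 0.065 m and y of boss_b_mid in the frame of tray_bosses between -0.08 and 0.08 m and z of boss_b_mid in the frame of tray_bosses between 0.018 and 0.028 m and x of lever_mid in the frame of tray_lever between -0.065 and 0.065 m and y of lever_mid in the frame of tray_lever between -0.08 and 0.08 m and z of lever_mid in the frame of tray_lever between 0.007 and 0.017 m and (angle between lever_mid's own z axis and vertical below 0.1 rad or angle between lever_mid's own z axis and vertical above 3.04 rad)); the robot touches nothing.
It fails at once if the tape roll is moved more than 30 mm (distance of tape_mid from where it was at the start of the episode above 0.03 m).
It fails at once if the folded rule is moved more than 30 mm (distance of rule_mid from where it was at the start of the episode above 0.03 m).
It also fails if it takes over 107 s, if anything falls off the work surface, if the arm or the gripper's body presses on something with over 40 N, if the wrist force passes 120 N, or if a joint passes its speed limit or range.

ROBOT

A 6-joint arm with a two-finger parallel gripper is mounted at the origin on the work surface. World frame = base frame: x ahead of the robot, y to its left, z up, the work surface at z = 0. Lengths are in m, angles in rad, forces in N, time in s.
With the tool pointing down it reaches from about 0.225 to 0.875 m from the base axis. Payload 3.4 kg.
Tool frame: the origin (TCP) lies midway between the tips of the shut fingers; the grasp point (between the pads) lies ctrl.grip_depth behind it (ctrl.grip_depth is the distance from the TCP to the grasp point, in m); z points along the fingers, y is the direction in which the jaws open and shut (so a half turn about z gives the same grasp; the last joint's range is limited). The gripper opens to 85 mm and grips with 20 to 120 N. Pads are 22 mm wide; open, the fingers measure 114 mm over their backs; the gripper's body (76 mm by 85 mm) begins 54 mm behind the grasp point. The pads swing forward as they close: fully open they stand 13 mm farther back than shut.
Start: joints at [-1.359, 0.276, 1.505, -0, 1.361, -0.121], TCP at [0.188, -0.543, 0.231] pointing down, gripper open.
Joint ranges: [-2.89, 2.89], [-0.75, 2.08], [0.22, 2.7], [-1.18, 4.32], [0.11, 2.71], [-2.7, 2.7]. Speed limits (rad/s): [2.57, 2.57, 3.14, 3.14, 3.14, 3.14].

INTERFACE

Orientations are given as a unit quaternion [w, x, y, z].
In Python, from workcell import ctrl gives the robot as it stands.
- The arm moves only by the shell command python3 -m creep 'ROWS' [FORCE]. ROWS is JSON, a list of rows, each a list of 3 entries, a list of its own where there are three numbers: the shift along the tool's x, y, z in units of 25 mm (1.0 is 25 mm), then the turn, a rotation vector about the tool's x, y, z in rad, then the opening, from 0 (shut) to 1 (fully open). In form: [[[dx, dy, dz], [ax, ay, az], gripper], ...]. A call has exactly 5 rows; each row shifts and turns the commanded pose from where the row before left it, along the tool's axes as they then stand; what a row does not reach is not made up. A row lasts 1/12 s, in which the tool goes at most 41.7 mm and 7.16 degrees, less where a joint would pass 70% of its speed; a pose out of reach is approached as far as the arm can. A call is refused whole if a number of a shift passes 1 or a number of a turn 0.125, either way. A call with a gripper value outside its range is refused whole. The fingers move at their own pace and stop on an object; FORCE is the grip in N (left out, the last holds). Time passes only in rows, so rows that do not move let the fingers close, or fill a call up. It gives the time, the measured TCP pose, the force and the opening at its end, in the units of the state.
- ctrl.state(): the state, without advancing time (a new reading comes with each control period).
- ctrl.capture(name): name is "side" or "top"; returns a dict with "color" (420x560x3 uint8, blue, green, red), "vertical_fov" (degrees; the focal length in pixels is half the picture's height over the tangent of half this angle, whatever the lens; pixels are square), "cx", "cy" (the principal point, pixels), "D" ([k1, k2, p1, p2, k3] as OpenCV has them; the pictures are not rectified), "extrinsics" (4x4, takes a point from world to camera coordinates). Camera axes: x right, y down, z forward; pixel columns grow to the right and rows downward; lengths in m; the calibration is good to about 2 mm. A picture is of the moment at which its call begins. There is no depth.
- ctrl.hand_in(): hands the job in, once; it reports no verdict.
Trained networks look in the newest picture that a camera, given by its name, has taken for a name from the list of things; names that differ only in an ending like _2 or _b are one class to them, and where a whole thing is asked for, a point or a joint stands for the part that bears it (a point fixed in the world has none). Each returns a list of dicts, best first, with "confidence" (0 to 1); they miss things now and then, are a little off and sometimes report something else, mostly with a low value. They report only what shows in the picture. A call takes as long as a camera call. They do not tell look-alikes from the thing itself.
- ctrl.masks_of(target, camera): "mask" (420x560 bool, what is visible of it) and "box" ([left, top, right, bottom] in pixels, round what is visible of it).
The state is a dict: "time": time; "qpos": joint angles; "joint_velocities": joint speeds; "effort": joint torques, N m; "ee_pos": TCP position; "eef_rot": TCP orientation; "wrist_force": force on the tool from outside, world axes, zero at the start; "ft_torque": the same for the moment, N m; "gripper_width": finger opening in m.
Only numpy, scipy, OpenCV 4.12 (cv2) and the standard library are available. Lean on these libraries where they do the work, as an engineer would, in place of code of your own. Each camera call takes 0.05 s, during which the arm holds its last target.

## Working session

There is one attempt and no reset: what is moved stays moved. The work goes in short steps, Python scripts to look and compute and a shell command to move; the robot and the scene stay as the last step left them, time stands still between calls to the robot, and variables do not carry over. Pictures are saved under pics/ and viewed, and the job is handed in when it is done.

```bash
ls; mkdir -p pics; python3 - <<'E'
from workcell import ctrl
import cv2
print(ctrl.state()); print(ctrl.grip_depth)
for n in ("side","top"):
    c=ctrl.capture(n); cv2.imwrite(f"pics/{n}0.png",c["color"])
    print(n,c["vertical_fov"],c["cx"],c["cy"],c["D"],c["extrinsics"])
E
```

```text
pics
{'time': 0.0, 'qpos': array([-1.35898283e+00,  2.76624657e-01,  1.50615875e+00,  2.62518198e-05,
        1.36066998e+00, -1.20996587e-01]), 'joint_velocities': array([ 2.67921443e-04, -5.04244782e-04,  7.89803715e-04, -8.77197702e-05,
       -1.56329258e-03, -7.36513953e-05]), 'effort': array([ 2.72874495e-03, -4.16761601e+01, -2.45805717e+01,  1.96732763e-07,
        1.11033840e-02, -7.92314523e-06]), 'ee_pos': array([ 0.18774668, -0.54292764,  0.23041257]), 'eef_rot': array([-9.29994220e-04,  9.86186629e-01,  1.65635346e-01, -2.94107611e-05]), 'wrist_force': array([0.15806229, 0.68770239, 0.02897644]), 'ft_torque': array([ 0.02510054, -0.06501375,  0.00336276]), 'gripper_width': 0.08517768320293966}
0.0187
side 44.8331117257827 277.60877040556505 204.20447864332453 [-0.05390676  0.          0.          0.          0.        ] [[-0.80646408 -0.59092631  0.0205373   0.41218499]
 [-0.36971727  0.47685529 -0.79744478  0.2183322 ]
 [ 0.46143778 -0.65070357 -0.60304233  1.01158772]
 [ 0.          0.          0.          1.        ]]
top 50.9558160888995 281.0685067665309 208.0378730942143 [0.03253211 0.         0.         0.         0.        ] [[ 0.02604644 -0.99963689  0.00690499 -0.03152327]
 [-0.98965042 -0.02676006 -0.14098204  0.50007948]
 [ 0.14111563 -0.00316144 -0.98998807  1.00345875]
 [ 0.          0.          0.          1.        ]]
```

View pics/top0.png

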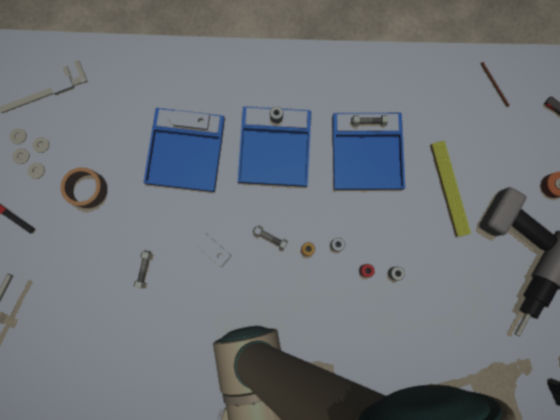

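View pics/side0.png

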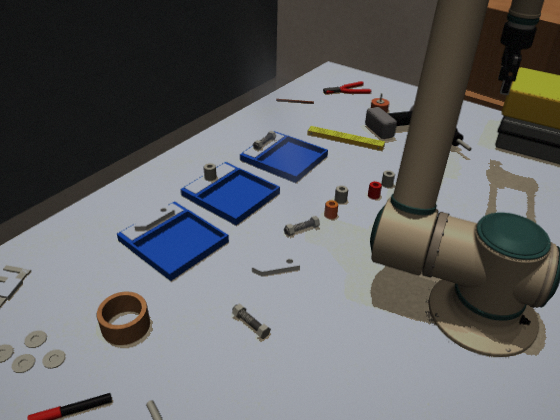

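The top picture shows three trays: lever tray at about (185,150), boss tray (275,147) and bolt tray (368,150). The bolts are at (270,237) and (143,268), and the lever at (216,250). The grey bosses are at (338,244) and (398,273), with look-alikes in orange (308,249) and red (367,270). The side view agrees with this.

```bash
cat > h.py <<'E'
import numpy as np, cv2
from workcell import ctrl
def cam(c):
    f=210/np.tan(np.radians(c["vertical_fov"])/2)
    K=np.array([[f,0,c["cx"]],[0,f,c["cy"]],[0,0,1.]]); E=np.array(c["extrinsics"])
    return K,np.array(c["D"],float),E
def ray(c,p):
    K,D,E=cam(c); u=cv2.undistortPoints(np.array(p,float).reshape(-1,1,2),K,D).reshape(-1,2)
    d=np.c_[u,np.ones(len(u))]@E[:3,:3]; o=-E[:3,:3].T@E[:3,3]
    return o,d
def onz(c,p,z):
    o,d=ray(c,p); return o+d*((z-o[2])/d[:,2])[:,None]
def tri(c1,p1,c2,p2):
    o1,d1=ray(c1,p1);o2,d2=ray(c2,p2);d1=d1[0]/np.linalg.norm(d1[0]);d2=d2[0]/np.linalg.norm(d2[0])
    t=np.linalg.lstsq(np.c_[d1,-d2],o2-o1,rcond=None)[0]
    a=o1+t[0]*d1;b=o2+t[1]*d2
    return (a+b)/2,np.linalg.norm(a-b)
def proj(c,P):
    K,D,E=cam(c); return cv2.projectPoints(np.array(P,float).reshape(-1,1,3),cv2.Rodrigues(E[:3,:3])[0],E[:3,3],K,D)[0].reshape(-1,2)
E
python3 - <<'E'
from h import *
cs={n:ctrl.capture(n) for n in("top","side")}
import pickle; 
names=["bolt_a_mid","boss_a_mid","lever_mid","tray_bolts","tray_bosses","tray_lever","tape_mid","rule_mid"]
R={}
for n in names:
  for v in cs:
    R[n,v]=ctrl.masks_of(n,v)
    for r in R[n,v]:
        if r["confidence"]<.15: continue
        m=r["mask"]; ys,xs=np.nonzero(m); 
        print(n,v,round(r["confidence"],2),[int(b) for b in r["box"]],len(xs),(xs.mean().round(1),ys.mean().round(1)), cs[v]["color"][m].mean(0).round(0))
pickle.dump((cs,R),open("m0.pkl","wb"))
E
```

```text
bolt_a_mid top 0.58 [134, 250, 149, 288] 298 (np.float64(142.9), np.float64(269.0)) [84. 87. 86.]
bolt_a_mid side 0.73 [228, 305, 270, 337] 449 (np.float64(250.8), np.float64(320.8)) [68. 74. 76.]
boss_a_mid top 0.76 [387, 267, 407, 284] 211 (np.float64(395.7), np.float64(273.6)) [93. 95. 93.]
boss_a_mid top 0.49 [360, 264, 377, 278] 167 (np.float64(366.6), np.float64(270.8)) [50. 50. 96.]
boss_a_mid side 0.63 [368, 183, 381, 199] 160 (np.float64(374.1), np.float64(190.4)) [ 9. 10. 69.]
boss_a_mid side 0.59 [380, 169, 396, 185] 157 (np.float64(387.8), np.float64(178.7)) [53. 59. 61.]
lever_mid top 0.73 [189, 233, 234, 266] 635 (np.float64(211.0), np.float64(248.6)) [139. 133. 129.]
lever_mid side 0.86 [252, 251, 300, 276] 725 (np.float64(275.8), np.float64(265.6)) [135. 131. 129.]
tray_bolts top 0.56 [333, 113, 405, 189] 5421 (np.float64(367.9), np.float64(151.9)) [127.  87.  61.]
tray_bolts top 0.52 [134, 247, 152, 285] 313 (np.float64(142.5), np.float64(269.6)) [85. 88. 87.]
tray_bolts side 0.95 [240, 132, 326, 179] 2602 (np.float64(283.6), np.float64(156.0)) [114.  70.  51.]
tray_
[... 199 characters left out ...]
]
tray_bosses side 0.67 [380, 168, 398, 185] 171 (np.float64(387.4), np.float64(178.9)) [54. 59. 61.]
tray_lever top 0.97 [144, 109, 223, 193] 5629 (np.float64(184.4), np.float64(150.0)) [129.  89.  63.]
tray_lever side 0.74 [115, 202, 229, 283] 4878 (np.float64(171.8), np.float64(239.0)) [122.  67.  41.]
tape_mid side 0.94 [96, 289, 153, 342] 1981 (np.float64(123.7), np.float64(318.0)) [30. 47. 69.]
tape_mid side 0.61 [336, 188, 345, 204] 158 (np.float64(341.0), np.float64(194.5)) [52. 58. 59.]
rule_mid top 0.79 [431, 140, 470, 238] 1570 (np.float64(450.2), np.float64(189.8)) [ 57. 114. 112.]
rule_mid side 0.72 [308, 126, 382, 149] 694 (np.float64(345.1), np.float64(137.8)) [ 35. 108. 114.]
```

```bash
python3 - <<'E'
from h import *
import pickle
cs,R=pickle.load(open("m0.pkl","rb"))
t=cs["top"]["color"]; s=cs["side"]["color"]
cv2.imwrite("pics/ct.png",cv2.resize(t[220:300,240:420],None,fx=4.4,fy=4.4,interpolation=cv2.INTER_CUBIC))
a=cv2.resize(t[225:295,125:245],None,fx=6,fy=6,interpolation=cv2.INTER_CUBIC)
cv2.imwrite("pics/ct2.png",a)
cv2.imwrite("pics/cs.png",cv2.resize(s[160:345,220:400],None,fx=3.2,fy=3.2,interpolation=cv2.INTER_CUBIC))
E
```

```text
(no output)
```

View pics/ct.png

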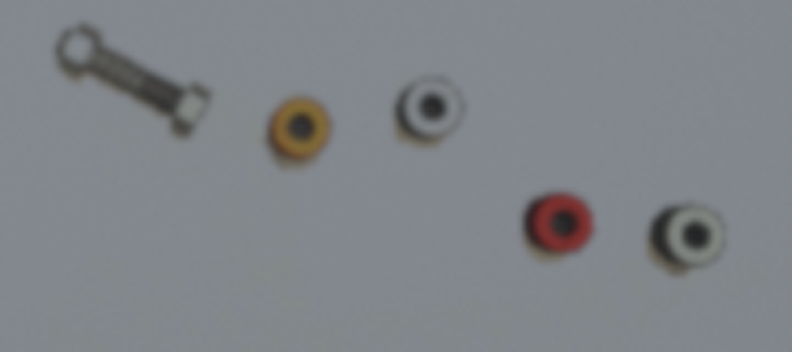

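View pics/ct2.png

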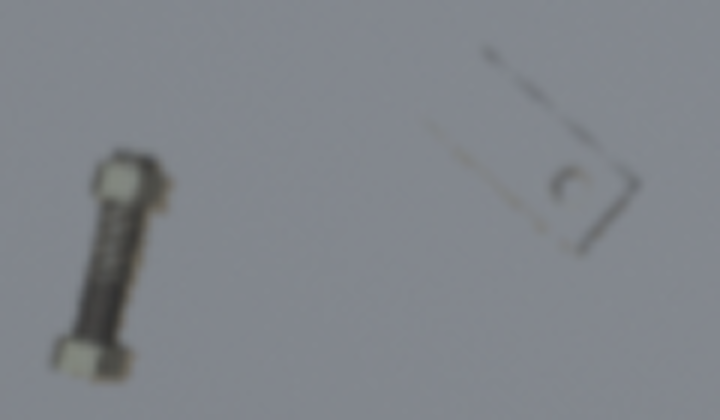

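View pics/cs.png

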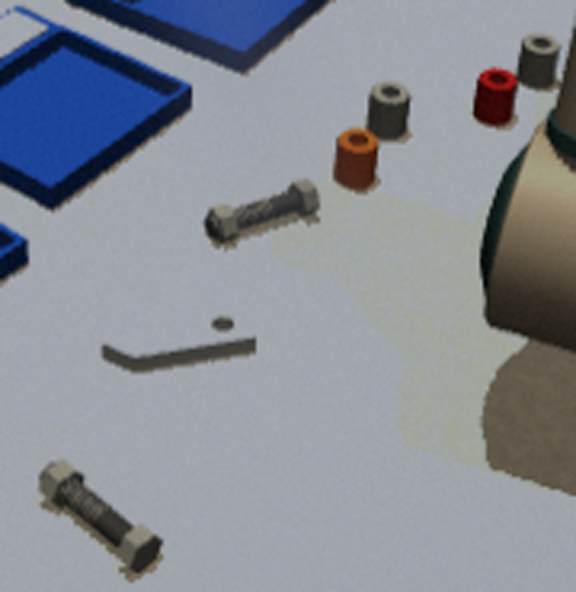

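```bash
cat > ov.py <<'E'
from h import *
def bolt(x,y,yaw,z0=0.0):
    r=12/np.cos(np.pi/6); out=[]
    def prism(a,b,rad,n,ph):
        th=np.arange(n)*2*np.pi/n+ph
        A=[[a,rad*np.cos(t),rad*np.sin(t)] for t in th];B=[[b,rad*np.cos(t),rad*np.sin(t)] for t in th]
        return [(A[i],A[(i+1)%n]) for i in range(n)]+[(B[i],B[(i+1)%n]) for i in range(n)]+[(A[i],B[i]) for i in range(n)]
    L=prism(-43,-31,r,6,0)+prism(25,38,r,6,0)+prism(-31,43,8,8,0)
    return xf(L,x,y,yaw,z0+.012)
def boss(x,y,z0=0.0):
    L=[]
    th=np.linspace(0,2*np.pi,17)
    for z,r in((-18,16),(18,16),(18,8)):
        for i in range(16): L.append(([r*np.cos(th[i]),r*np.sin(th[i]),z],[r*np.cos(th[i+1]),r*np.sin(th[i+1]),z]))
    return xf(L,x,y,0,z0+.018)
def lever(x,y,yaw,z0=0.0):
    o=[(-51,-18),(33,-18),(51,0),(33,18),(-51,18)]; L=[]
    for z in(-7,7):
        L+=[((*o[i],z),(*o[(i+1)%5],z)) for i in range(5)]
    L+=[((*p,-7),(*p,7)) for p in o]
    return xf(L,x,y,yaw,z0+.007)
def tray(x,y,yaw):
    L=[]
    for (a,b,w,e,z) in((-70,70,85,85,22),(-65,65,80,80,22),(-65,65,80,80,5),(-70,70,85,85,0),(70,120,85,85,22)):
        o=[(a,-w,z),(b,-w,z),(b,w,z),(a,w,z)]
        L+=[(o[i],o[(i+1)%4]) for i in range(4)]
    return xf(L,x,y,yaw,0)
def xf(L,x,y,yaw,z):
    A=np.array(L,float)/1000; c,s=np.cos(yaw),np.sin(yaw)
    R=np.array([[c,-s,0],[s,c,0],[0,0,1]]); return A@R.T+[x,y,z]
def draw(c,Ls,box,k,fn):
    x0,y0,x1,y1=box
    im=cv2.resize(c["color"][y0:y1,x0:x1],None,fx=k,fy=k,interpolation=cv2.INTER_CUBIC)
    im=cv2.convertScaleAbs(im,alpha=1.3)
    for L in Ls:
        p=proj(c,L.reshape(-1,3)).reshape(-1,2,2)
        p=((p-[x0,y0]+.5)*k-.5)
        for a,b in p: cv2.line(im,tuple(int(v) for v in a.round()),tuple(int(v) for v in b.round()),(0,255,255),1,cv2.LINE_AA)
    cv2.imwrite(fn,im)
E
python3 - <<'E'
from ov import *
import pickle
cs,R=pickle.load(open("m0.pkl","rb")); T,S=cs["top"],cs["side"]
def t(x,y,k=4.4,o=(240,220)): return [o[0]+(x+.5)/k-.5,o[1]+(y+.5)/k-.5]
print("boss1",tri(T,t(433,107),S,t(391,93,3.2,(220,160))),onz(T,[t(433,107)],.036))
print("boss2",tri(T,t(696,235),S,t(541,44,3.2,(220,160))),onz(T,[t(696,235)],.036))
# orange, red tops
print("orange",onz(T,[t(302,126)],.036),"red",onz(T,[t(565,223)],.036))
# bolts: 2 heads
for n,a,b,sa,sb,k,o in(("bolt1",(80,48),(190,108),(303,197),(221,224),4.4,(240,220)),("bolt2",(130,180),(93,357),(60,482),(141,548),6,(125,225))):
    A,ea=tri(T,t(*a,k,o),S,t(*sa,3.2,(220,160)));B,eb=tri(T,t(*b,k,o),S,t(*sb,3.2,(220,160)))
    print(n,A,ea,B,eb,onz(T,[t(*a,k,o),t(*b,k,o)],.012))
# lever corners square end top: (640,183),(580,253); hole (570,183)
P=onz(T,[t(*p,6,(125,225)) for p in((640,183),(580,253),(487,50),(425,120),(571,183))],.014); print("lever",P)
print("lever corner tri",tri(T,t(580,253,6,(125,225)),S,t(255,341,3.2,(220,160))))
# trays by mask hull
for n in("tray_bolts","tray_bosses","tray_lever"):
    print(n)
    for v in("top",):
        m=[r for r in R[n,v] if r["mask"].sum()>2000][0]["mask"].astype(np.uint8)
        h=cv2.convexHull(np.vstack([c.reshape(-1,2) for c in cv2.findContours(m,0,1)[0]]))
        r=cv2.minAreaRect(h); bp=cv2.boxPoints(r); W=onz(cs[v],bp,.022); print(bp.round(1).tolist(),W.round(3).tolist(),W.mean(0), np.linalg.norm(W[0]-W[1]),np.linalg.norm(W[1]-W[2]))
for n in("tape_mid","rule_mid"):
    for v in cs:
        for r in R[n,v]:
            if r["confidence"]>.6 : ys,xs=np.nonzero(r["mask"]); print(n,v,onz(cs[v],[[xs.mean(),ys.mean()]],.02))
E
```

```text
boss1 (array([ 0.42104247, -0.15243072,  0.03623635]), np.float64(0.002772458488546763)) [[ 0.4198201  -0.15308724  0.036     ]]
boss2 (array([ 0.35809375, -0.29042045,  0.03627558]), np.float64(0.003166521136329213)) [[ 0.35666675 -0.29120224  0.036     ]]
orange [[ 0.4079244  -0.08391359  0.036     ]] red [[ 0.36095889 -0.22271456  0.036     ]]
bolt1 [0.42199493 0.02326984 0.05010132] 0.05032540079703622 [ 0.44561202 -0.00892724 -0.0196643 ] 0.06178707316801061 [[ 0.44826346  0.03593623  0.012     ]
 [ 0.41728247 -0.02469636  0.012     ]]
bolt2 [0.38583885 0.29766876 0.01368639] 0.0033991698834586457 [0.31685496 0.30717871 0.01263276] 0.0028694088109463924 [[0.38442908 0.29724527 0.012     ]
 [0.31559056 0.30663215 0.012     ]]
lever [[0.38817087 0.09664924 0.014     ]
 [0.36025401 0.11900354 0.014     ]
 [0.43911037 0.15950824 0.014     ]
 [0.41077795 0.18252603 0.014     ]
 [0.38748024 0.12380748 0.014     ]]
lever corner tri (array([0.36226581, 0.12057143, 0.01018671]), np.float64(0.004519171673579386))
tray_bolts
[[333.0, 113.0], [404.0, 113.0], [404.0, 190.0], [333.0, 190.0]] 
[... 320 characters left out ...]
22]] [[0.556, 0.086, 0.022], [0.756, 0.085, 0.022], [0.752, -0.086, 0.022], [0.553, -0.081, 0.022]] [0.65407205 0.00084229 0.022     ] 0.19973449173356286 0.171302095961757
tray_lever
[[142.5, 183.60000610351562], [153.6999969482422, 105.0], [226.6999969482422, 115.4000015258789], [215.39999389648438, 194.10000610351562]] [[0.553, 0.315, 0.022], [0.75, 0.301, 0.022], [0.729, 0.121, 0.022], [0.532, 0.14, 0.022]] [0.64084201 0.21920329 0.022     ] 0.19750540268468011 0.1808066171296084
tape_mid side [[0.54382547 0.44985783 0.02      ]]
tape_mid side [[ 0.42142781 -0.14912141  0.02      ]]
rule_mid top [[ 0.5581363  -0.42317054  0.02      ]]
rule_mid side [[ 0.55982328 -0.40799146  0.02      ]]
```

Candidates for each part, with top-view pixels:
- **Boss:** grey (338,244) and (398,273). Not orange (308,249), red (367,270) or the sample on the tray.
- **Bolt:** (270,237) and (143,268). Not the sample at (370,121).
- **Lever:** (216,250). Not the sample at (190,122).

The close crops confirm the colours and shapes. Next I refine the poses with overlays.

```bash
python3 - <<'E'
from ov import *
import pickle
cs,R=pickle.load(open("m0.pkl","rb")); T,S=cs["top"],cs["side"]
def t(x,y,k=4.4,o=(240,220)): return [o[0]+(x+.5)/k-.5,o[1]+(y+.5)/k-.5]
for a,b in(((80,48),(221,224)),((190,108),(303,197))): print(tri(T,t(*a),S,t(*b,3.2,(220,160))))
r=np.radians
Ls=[boss(.4205,-.1527),boss(.3573,-.2907),bolt(.4335,.006,r(62.9)),bolt(.351,.302,r(172.2)),lever(.407,.148,r(51.2)),
 tray(.6275,-.227,r(-1.5)),tray(.63,.002,r(0)),tray(.62,.221,r(-6))]
draw(T,Ls,(240,220,420,300),4.4,"pics/o1.png")
draw(T,Ls,(125,225,245,295),6,"pics/o2.png")
draw(S,Ls,(220,160,400,345),3.2,"pics/o3.png")
draw(T,Ls,(135,95,415,200),2.8,"pics/o4.png")
draw(S,Ls,(110,120,335,290),3.4,"pics/o5.png")
E
```

```text
(array([0.44992542, 0.03684767, 0.01232097]), np.float64(0.0038364699267357826))
(array([ 0.41856904, -0.02392806,  0.01432648]), np.float64(0.003215984111378737))
```

View pics/o1.png

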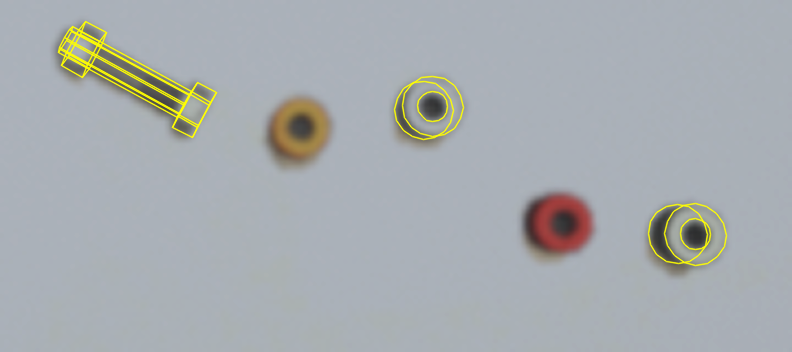

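View pics/o2.png

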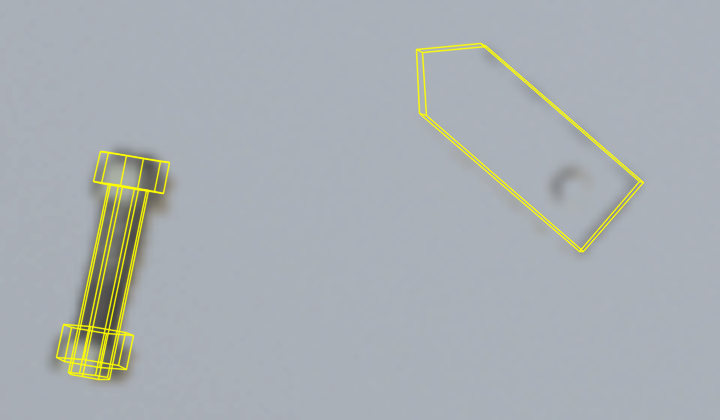

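View pics/o3.png

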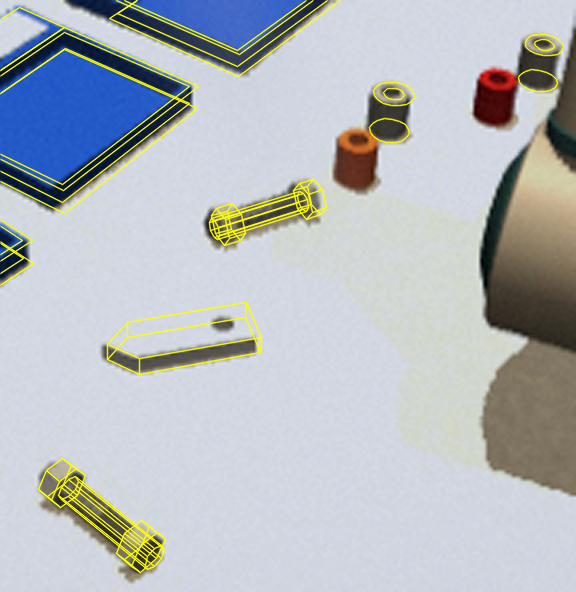

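View pics/o4.png

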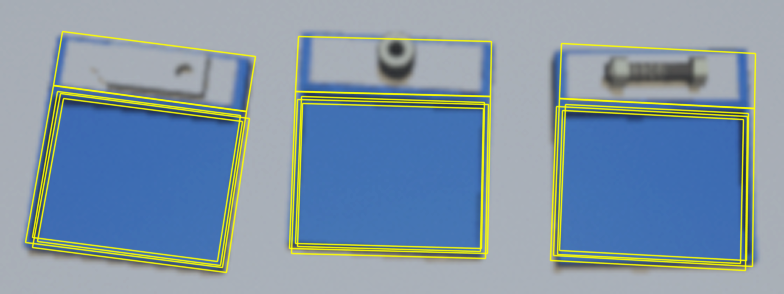

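View pics/o5.png

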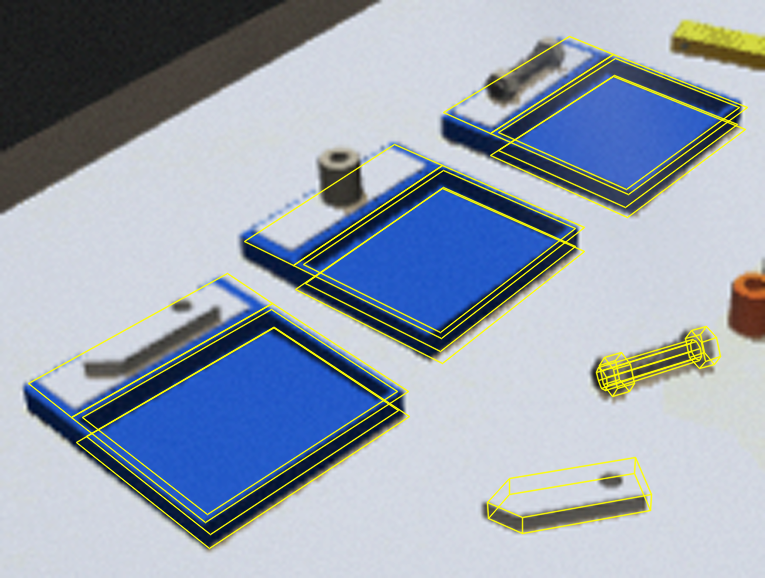

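Overlays of the measured poses fit in both views, and the triangulated heights (36 mm boss top, about 13 mm bolt axis) match the text. Now I turn the tool so that tool x = world +y and tool y = world +x.

```bash
python3 -m creep '[[[0,0,0],[0,0,-0.124],0.75],[[0,0,0],[0,0,-0.124],0.75],[[0,0,0],[0,0,-0.124],0.75],[[0,0,0],[0,0,-0.124],0.75],[[0,0,0],[0,0,-0.124],0.75]]' 60
python3 -m creep '[[[0,0,0],[0,0,-0.124],0.75],[[0,0,0],[0,0,-0.124],0.75],[[0,0,0],[0,0,-0.124],0.75],[[0,0,0],[0,0,-0.124],0.75],[[0,0,0],[0,0,-0.124],0.75]]' 60
cat > st.py <<'E'
import sys
from h import *
from scipy.spatial.transform import Rotation as Ro
s=ctrl.state(); q=s["eef_rot"]; Rm=Ro.from_quat([q[1],q[2],q[3],q[0]]); M=Rm.as_matrix()
yaw=np.arctan2(M[1,0],M[0,0])
print("t",s["time"],"p",s["ee_pos"].round(4),"yawdeg",np.degrees(yaw).round(2),"tilt",np.degrees(np.arccos(-M[2,2])).round(2),"q",s["qpos"].round(2),"F",s["wrist_force"].round(1),"w",s["gripper_width"].round(4))
if len(sys.argv)>=4:
    d=np.array([float(v) for v in sys.argv[1:4]])-s["ee_pos"]
    print("tool units",(M.T@d/.025).round(2), "world mm",(d*1000).round(1))
if len(sys.argv)>4:
    dy=np.radians(float(sys.argv[4]))-yaw; dy=(dy+np.pi/2)%np.pi-np.pi/2; print("turn tool z", (-dy).round(3), "(or +-pi)")
E
python3 st.py .3575 -.2907 .1 90
```

```text
time: 1.42
ee_pos: [0.1879, -0.5435, 0.2313]
eef_rot: [0.0, 0.887, 0.461, -0.0]
wrist_force: [0.2, -0.2, -0.1]
gripper_width: 0.0642
time: 1.83
ee_pos: [0.1878, -0.5435, 0.2313]
eef_rot: [0.0, 0.704, 0.71, -0.0]
wrist_force: [-0.4, 0.1, -0.7]
gripper_width: 0.064Traceback (most recent call last):
  File "st.py", line 6, in <module>
    print("t",s["time"],"p",s["ee_pos"].round(4),"yawdeg",np.degrees(yaw).round(2),"tilt",np.degrees(np.arccos(-M[2,2])).round(2),"q",s["qpos"].round(2),"F",s["wrist_force"].round(1),"w",s["gripper_width"].round(4))
                                                                                                                                                                                           ^^^^^^^^^^^^^^^^^^^^^^^^
AttributeError: 'float' object has no attribute 'round'
```

```bash
sed -i 's/s\["gripper_width"\].round(4)/round(float(s["gripper_width"]),4)/' st.py
python3 -m creep '[[[1,0.68,0.5],[0,0,0],0.75],[[1,0.68,0.5],[0,0,0],0.75],[[1,0.68,0.5],[0,0,0],0.75],[[1,0.68,0.5],[0,0,0],0.75],[[1,0.68,0.5],[0,0,0],0.75]]'
python3 -m creep '[[[1,0.68,0.5],[0,0,0],0.75],[[1,0.68,0.5],[0,0,0],0.75],[[1,0.68,0.5],[0,0,0],0.75],[[1,0.68,0.5],[0,0,0],0.75],[[1,0.68,0.5],[0,0,0],0.75]]'
python3 st.py .3575 -.2907 .1 90
```

```text
time: 2.25
ee_pos: [0.2731, -0.4172, 0.1684]
eef_rot: [0.0, 0.707, 0.708, -0.0]
wrist_force: [1.0, 1.0, -0.9]
gripper_width: 0.0642
time: 2.67
ee_pos: [0.3581, -0.292, 0.106]
eef_rot: [0.0, 0.707, 0.708, -0.0]
wrist_force: [0.1, -0.2, 0.5]
gripper_width: 0.0642
t 2.6667 p [ 0.3581 -0.292   0.106 ] yawdeg 90.1 tilt 0.06 q [-0.83  0.22  1.93  0.    0.99 -0.84] F [ 0.1 -0.2  0.5] w 0.0642
tool units [ 0.05 -0.02  0.24] world mm [-0.6  1.3 -6. ]
turn tool z 0.002 (or +-pi)
```

```bash
python3 -m creep '[[[0.05,-0.02,0.8],[0,0,0],0.75],[[0,0,0.8],[0,0,0],0.75],[[0,0,0.8],[0,0,0],0.75],[[0,0,0.8],[0,0,0],0.75],[[0,0,0.72],[0,0,0],0.75]]'
python3 -m creep '[[[0,0,0],[0,0,0],0.2],[[0,0,0],[0,0,0],0.1],[[0,0,0],[0,0,0],0.1],[[0,0,0],[0,0,0],0.1],[[0,0,0],[0,0,0],0.1]]' 70
python3 st.py
```

```text
time: 3.08
ee_pos: [0.357, -0.2918, 0.0075]
eef_rot: [0.0, 0.706, 0.708, -0.0]
wrist_force: [0.9, -0.5, -0.4]
gripper_width: 0.064
time: 3.5
ee_pos: [0.3574, -0.2926, 0.0093]
eef_rot: [0.001, 0.706, 0.708, -0.0]
wrist_force: [0.3, -0.2, -1.1]
gripper_width: 0.0296
t 3.5 p [ 0.3574 -0.2926  0.0093] yawdeg 90.11 tilt 0.14 q [-0.84  0.36  2.05 -0.    0.73 -0.84] F [ 0.3 -0.2 -1.1] w 0.0296
```

```bash
python3 -m creep '[[[0,0,-0.8],[0,0,0],0.1],[[0,0,-0.8],[0,0,0],0.1],[[0,0,-0.8],[0,0,0],0.1],[[0,0,-0.6],[0,0,0],0.1],[[0,0,-0.6],[0,0,0],0.1]]'
python3 -m creep '[[[0.94,0.95,0],[0,0,0],0.1],[[0.94,0.95,0],[0,0,0],0.1],[[0.94,0.95,0],[0,0,0],0.1],[[0.94,0.95,0],[0,0,0],0.1],[[0.94,0.95,0],[0,0,0],0.1]]'
python3 -m creep '[[[0.94,0.95,0],[0,0,0],0.1],[[0.94,0.95,0],[0,0,0],0.1],[[0.94,0.95,0],[0,0,0],0.1],[[0.94,0.95,0],[0,0,0],0.1],[[0.94,0.95,0],[0,0,0],0.1]]'
python3 -m creep '[[[0.94,0.95,0],[0,0,0],0.1],[[0,0,0],[0,0,0],0.1],[[0,0,0],[0,0,0],0.1],[[0,0,0],[0,0,0],0.1],[[0,0,0],[0,0,0],0.1]]'
python3 st.py .62 -.035 .0148 90
python3 - <<'E'
from ov import *
c=ctrl.capture("side"); draw(c,[],(100,60,400,285),2.6,"pics/a1.png")
E
```

```text
time: 3.92
ee_pos: [0.357, -0.2921, 0.1]
eef_rot: [0.001, 0.706, 0.708, -0.0]
wrist_force: [0.6, 0.0, -1.5]
gripper_width: 0.0304
time: 4.33
ee_pos: [0.4763, -0.1731, 0.0991]
eef_rot: [0.001, 0.707, 0.708, 0.0]
wrist_force: [0.1, -0.9, -1.3]
gripper_width: 0.0304
time: 4.75
ee_pos: [0.5949, -0.055, 0.099]
eef_rot: [0.0, 0.706, 0.708, 0.0]
wrist_force: [0.4, -0.2, -0.2]
gripper_width: 0.0299
time: 5.17
ee_pos: [0.6164, -0.0336, 0.0983]
eef_rot: [-0.0, 0.707, 0.708, -0.001]
wrist_force: [0.4, -0.2, -1.7]
gripper_width: 0.0301
t 5.1667 p [ 0.6164 -0.0336  0.0983] yawdeg 90.08 tilt 0.07 q [-0.17  0.44  1.61 -0.    1.1  -0.17] F [ 0.4 -0.2 -1.7] w 0.0301
tool units [-0.05  0.15  3.34] world mm [  3.6  -1.4 -83.5]
turn tool z 0.001 (or +-pi)
```

View pics/a1.png

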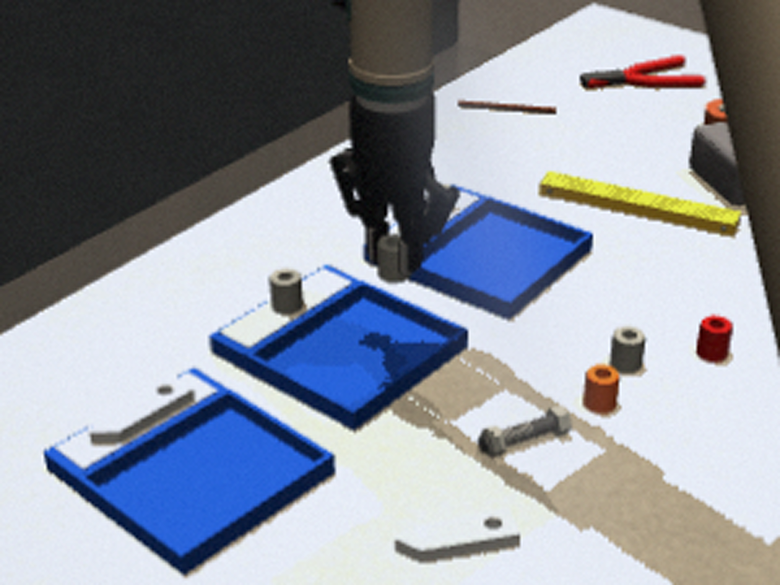

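The picture shows the boss held upright at crop pixel (395,260), above the boss tray's area.

```bash
python3 -m creep '[[[0,0,0.75],[0,0,0],0.1],[[0,0,0.75],[0,0,0],0.1],[[0,0,0.75],[0,0,0],0.1],[[0,0,0.5],[0,0,0],0.1],[[0,0,0.35],[0,0,0],0.1]]'
python3 -m creep '[[[0,0,0.12],[0,0,0],0.1],[[0,0,0.08],[0,0,0],0.1],[[0,0,0.04],[0,0,0],0.1],[[0,0,0],[0,0,0],0.1],[[0,0,0],[0,0,0],0.1]]'
python3 st.py
```

```text
time: 5.63
ee_pos: [0.616, -0.0339, 0.0195]
eef_rot: [-0.001, 0.707, 0.707, -0.001]
wrist_force: [-0.5, -0.1, -2.4]
gripper_width: 0.0301
time: 6.05
ee_pos: [0.6182, -0.033, 0.0156]
eef_rot: [0.001, 0.706, 0.708, 0.0]
wrist_force: [0.3, 0.0, -1.7]
gripper_width: 0.0304
t 6.05 p [ 0.6182 -0.033   0.0156] yawdeg 90.11 tilt 0.09 q [-0.17  0.52  1.69 -0.    0.92 -0.17] F [ 0.3  0.  -1.7] w 0.0304
```

```bash
python3 -m creep '[[[0,0,0.03],[0,0,0],0.1],[[0,0,0.03],[0,0,0],0.1],[[0,0,0],[0,0,0],0.1],[[0,0,0],[0,0,0],0.1],[[0,0,0],[0,0,0],0.1]]'
python3 st.py
```

```text
time: 6.47
ee_pos: [0.6181, -0.0329, 0.0142]
eef_rot: [0.001, 0.706, 0.708, 0.0]
wrist_force: [-1.8, -0.2, 5.6]
gripper_width: 0.0298
t 6.4667 p [ 0.6181 -0.0329  0.0142] yawdeg 90.12 tilt 0.08 q [-0.17  0.53  1.7  -0.    0.92 -0.17] F [-1.8 -0.2  5.6] w 0.0298
```

```bash
python3 -m creep '[[[0,0,0],[0,0,0],0.6],[[0,0,0],[0,0,0],0.6],[[0,0,0],[0,0,0],0.6],[[0,0,-0.1],[0,0,0],0.6],[[0,0,-0.4],[0,0,0],0.6]]'
python3 -m creep '[[[0,0,-0.8],[0,0,0],0.6],[[0,0,-0.8],[0,0,0],0.6],[[0,0,-0.8],[0,0,0],0.7],[[-0.4,-0.6,-0.3],[0,0,0],0.75],[[-0.6,-1,0],[0,0,0],0.75]]'
python3 -m creep '[[[-0.6,-1,0],[0,0,0],0.75],[[-0.6,-1,0],[0,0,0],0.75],[[-0.6,-1,0],[0,0,0],0.75],[[-0.6,-1,0],[0,0,0],0.75],[[-0.6,-1,0],[0,0,0],0.75]]'
python3 st.py .4205 -.1527 .008 90
python3 - <<'E'
from ov import *
c=ctrl.capture("side"); draw(c,[boss(.6181,-.033,.005)],(100,60,400,285),2.6,"pics/a2.png")
E
```

```text
time: 6.88
ee_pos: [0.6162, -0.0327, 0.0245]
eef_rot: [-0.002, 0.706, 0.708, -0.001]
wrist_force: [-0.2, 1.1, -0.2]
gripper_width: 0.0515
time: 7.3
ee_pos: [0.5819, -0.058, 0.0968]
eef_rot: [0.004, 0.706, 0.708, 0.003]
wrist_force: [0.8, 0.2, 0.4]
gripper_width: 0.0641
time: 7.72
ee_pos: [0.4518, -0.1338, 0.0941]
eef_rot: [0.001, 0.706, 0.708, 0.0]
wrist_force: [-0.0, -0.5, -0.6]
gripper_width: 0.0642
t 7.7167 p [ 0.4518 -0.1338  0.0941] yawdeg 90.14 tilt 0.07 q [-0.44  0.25  1.93 -0.    0.97 -0.44] F [-0.  -0.5 -0.6] w 0.0642
tool units [-0.75 -1.26  3.44] world mm [-31.3 -18.9 -86.1]
turn tool z 0.002 (or +-pi)
```

View pics/a2.png

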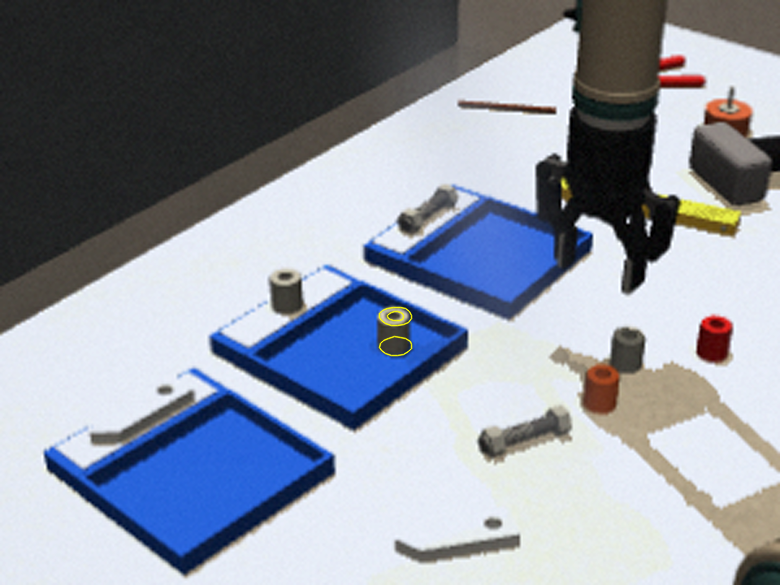

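The first boss stands upright in the boss tray at crop (395,330), as modelled. Next is boss 1.

```bash
python3 -m creep '[[[-0.37,-0.63,0],[0,0,0],0.75],[[-0.37,-0.63,0],[0,0,0],0.75],[[0,0,0.5],[0,0,0],0.75],[[0,0,0.7],[0,0,0],0.75],[[0,0,0.7],[0,0,0],0.75]]'
python3 st.py .4205 -.1527 .008 90
```

```text
time: 8.18
ee_pos: [0.4221, -0.1525, 0.0466]
eef_rot: [0.002, 0.707, 0.707, 0.0]
wrist_force: [-0.2, 0.9, -0.4]
gripper_width: 0.064
t 8.1833 p [ 0.4221 -0.1525  0.0466] yawdeg 90.06 tilt 0.2 q [-0.5   0.28  2.04 -0.    0.82 -0.5 ] F [-0.2  0.9 -0.4] w 0.064
tool units [-0.01 -0.07  1.54] world mm [ -1.6  -0.2 -38.6]
turn tool z 0.001 (or +-pi)
```

```bash
python3 -m creep '[[[0,0,0.7],[0,0,0],0.75],[[0,0,0.5],[0,0,0],0.75],[[0,0,0.3],[0,0,0],0.75],[[0,0,0],[0,0,0],0.1],[[0,0,0],[0,0,0],0.1]]' 70
python3 -m creep '[[[0,0,0],[0,0,0],0.1],[[0,0,0],[0,0,0],0.1],[[0,0,0],[0,0,0],0.1],[[0,0,-0.3],[0,0,0],0.1],[[0,0,-0.8],[0,0,0],0.1]]' 70
python3 -m creep '[[[0,0,-0.8],[0,0,0],0.1],[[0,0,-0.8],[0,0,0],0.1],[[0,0,-0.8],[0,0,0],0.1],[[0,0,0],[0,0,0],0.1],[[0,0,0],[0,0,0],0.1]]'
python3 st.py .618 .038 .095 90
```

```text
time: 8.6
ee_pos: [0.4217, -0.1519, 0.0086]
eef_rot: [0.0, 0.706, 0.708, 0.0]
wrist_force: [0.0, 0.3, 0.7]
gripper_width: 0.0412
time: 9.02
ee_pos: [0.4194, -0.1507, 0.0347]
eef_rot: [-0.003, 0.706, 0.708, -0.001]
wrist_force: [0.0, 0.9, -2.7]
gripper_width: 0.03
time: 9.43
ee_pos: [0.4219, -0.1521, 0.0968]
eef_rot: [0.001, 0.706, 0.708, 0.0]
wrist_force: [-0.3, -0.3, -2.1]
gripper_width: 0.0301
t 9.4333 p [ 0.4219 -0.1521  0.0968] yawdeg 90.12 tilt 0.17 q [-0.5   0.21  1.97 -0.    0.96 -0.5 ] F [-0.3 -0.3 -2.1] w 0.0301
tool units [7.59 7.86 0.08] world mm [196.1 190.1  -1.8]
turn tool z 0.002 (or +-pi)
```

```bash
python3 -m creep '[[[0.95,0.98,0],[0,0,0],0.1],[[0.95,0.98,0],[0,0,0],0.1],[[0.95,0.98,0],[0,0,0],0.1],[[0.95,0.98,0],[0,0,0],0.1],[[0.95,0.98,0],[0,0,0],0.1]]'
python3 -m creep '[[[0.95,0.98,0],[0,0,0],0.1],[[0.95,0.98,0],[0,0,0],0.1],[[0.95,0.98,0],[0,0,0],0.1],[[0,0,0],[0,0,0],0.1],[[0,0,0],[0,0,0],0.1]]'
python3 st.py .618 .038 .016 90
```

```text
time: 9.85
ee_pos: [0.5432, -0.0313, 0.094]
eef_rot: [-0.001, 0.706, 0.708, -0.001]
wrist_force: [0.5, -0.1, -1.8]
gripper_width: 0.0301
time: 10.27
ee_pos: [0.6168, 0.04, 0.0934]
eef_rot: [-0.001, 0.705, 0.709, -0.001]
wrist_force: [-0.3, -1.0, -3.0]
gripper_width: 0.0303
t 10.2667 p [0.6168 0.04   0.0934] yawdeg 90.26 tilt 0.19 q [-0.05  0.44  1.61 -0.    1.09 -0.05] F [-0.3 -1.  -3. ] w 0.0303
tool units [-0.08  0.06  3.1 ] world mm [  1.2  -2.  -77.4]
turn tool z 0.005 (or +-pi)
```

```bash
python3 -m creep '[[[0,0,0.75],[0,0,0],0.1],[[0,0,0.75],[0,0,0],0.1],[[0,0,0.75],[0,0,0],0.1],[[0,0,0.5],[0,0,0],0.1],[[0,0,0.3],[0,0,0],0.1]]'
python3 -m creep '[[[0,0,0.08],[0,0,0],0.1],[[0,0,0.08],[0,0,0],0.1],[[0,0,0],[0,0,0],0.1],[[0,0,0],[0,0,0],0.1],[[0,0,0],[0,0,0],0.1]]'
python3 st.py
```

```text
time: 10.68
ee_pos: [0.6136, 0.0377, 0.0166]
eef_rot: [-0.002, 0.707, 0.708, -0.002]
wrist_force: [-0.2, -0.5, -2.6]
gripper_width: 0.0304
time: 11.1
ee_pos: [0.6176, 0.0385, 0.0164]
eef_rot: [0.001, 0.706, 0.708, 0.001]
wrist_force: [0.5, -0.3, -1.6]
gripper_width: 0.0304
t 11.1 p [0.6176 0.0385 0.0164] yawdeg 90.11 tilt 0.1 q [-0.05  0.52  1.69 -0.    0.92 -0.05] F [ 0.5 -0.3 -1.6] w 0.0304
```

```bash
python3 -m creep '[[[0,0,0.03],[0,0,0],0.1],[[0,0,0.03],[0,0,0],0.1],[[0,0,0.02],[0,0,0],0.1],[[0,0,0],[0,0,0],0.1],[[0,0,0],[0,0,0],0.1]]'
python3 st.py
```

```text
time: 11.52
ee_pos: [0.6173, 0.0387, 0.0143]
eef_rot: [0.0, 0.706, 0.708, 0.0]
wrist_force: [-1.0, -0.3, 5.6]
gripper_width: 0.0301
t 11.5167 p [0.6173 0.0387 0.0143] yawdeg 90.12 tilt 0.06 q [-0.05  0.52  1.7  -0.    0.92 -0.05] F [-1.  -0.3  5.6] w 0.0301
```

```bash
python3 -m creep '[[[0,0,0],[0,0,0],0.6],[[0,0,0],[0,0,0],0.6],[[0,0,0],[0,0,0],0.6],[[0,0,-0.1],[0,0,0],0.6],[[0,0,-0.4],[0,0,0],0.6]]'
python3 -m creep '[[[0,0,-0.8],[0,0,0],0.6],[[0,0,-0.8],[0,0,0],0.6],[[0,0,-0.8],[0,0,0],0.6],[[-0.1,-0.6,-0.3],[0,0,0],0.6],[[-0.2,-1,0],[0,0,0],0.6]]'
python3 -m creep '[[[-0.2,-1,0],[0,0,0],0.6],[[-0.2,-1,0],[0,0,0],0.6],[[-0.2,-1,0],[0,0,0],0.6],[[-0.2,-1,0],[0,0,0],0.6],[[-0.2,-1,0],[0,0,0],0.6]]'
python3 -m creep '[[[0,0,0],[0,0,0.12],0.6],[[0,0,0],[0,0,0.12],0.6],[[0,0,0],[0,0,0.12],0.6],[[0,0,0],[0,0,0.114],0.6],[[0,0,0],[0,0,0],0.6]]'
python3 - <<'E'
from ov import *
c=ctrl.capture("side"); draw(c,[boss(.6173,.0385,.005),boss(.618,-.033,.005),bolt(.4335,.006,np.radians(62.9))],(140,60,400,255),3,"pics/a3.png")
E
python3 st.py .4335 .006 .05 62.9
```

```text
time: 11.93
ee_pos: [0.6155, 0.0386, 0.0247]
eef_rot: [-0.001, 0.706, 0.708, -0.001]
wrist_force: [-0.6, 0.5, -1.0]
gripper_width: 0.0514
time: 12.35
ee_pos: [0.5815, 0.031, 0.097]
eef_rot: [0.004, 0.706, 0.708, 0.003]
wrist_force: [0.0, -0.4, 0.0]
gripper_width: 0.0512
time: 12.77
ee_pos: [0.4511, 0.0056, 0.0943]
eef_rot: [0.001, 0.706, 0.708, 0.0]
wrist_force: [0.3, -1.1, -0.6]
gripper_width: 0.0513
time: 13.18
ee_pos: [0.4523, 0.0057, 0.0944]
eef_rot: [0.0, 0.853, 0.521, 0.001]
wrist_force: [0.6, -0.3, -0.7]
gripper_width: 0.0513
t 13.2333 p [0.4523 0.0057 0.0942] yawdeg 63.09 tilt 0.07 q [-0.14  0.22  1.97 -0.    0.95  0.33] F [-0.3  0.2  0.1] w 0.0512
tool units [-0.33 -0.68  1.77] world mm [-18.8   0.3 -44.2]
turn tool z 0.003 (or +-pi)
```

View pics/a3.png

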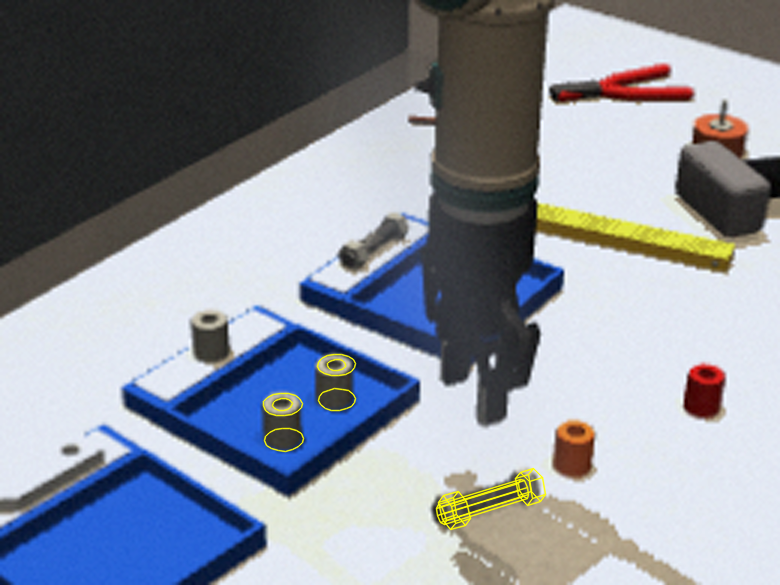

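Both bosses stand at crop (282,420) and (336,382), matching the model. Now bolt 1.

```bash
python3 -m creep '[[[-0.33,-0.68,0.3],[0,0,0],0.6],[[0,0,0.8],[0,0,0],0.6],[[0,0,0.8],[0,0,0],0.6],[[0,0,0.8],[0,0,0],0.6],[[0,0,0.6],[0,0,0],0.6]]'
python3 -m creep '[[[0,0,0.25],[0,0,0],0.6],[[0,0,0],[0,0,0],0.6],[[0,0,0],[0,0,0],0.6],[[0,0,0],[0,0,0],0.6],[[0,0,0],[0,0,0],0.6]]'
python3 st.py .4335 .006 .003 62.9
```

```text
time: 13.65
ee_pos: [0.4328, 0.0062, 0.0103]
eef_rot: [-0.0, 0.852, 0.524, -0.0]
wrist_force: [-0.8, -0.3, -0.5]
gripper_width: 0.0515
time: 14.07
ee_pos: [0.4341, 0.006, 0.0057]
eef_rot: [0.001, 0.853, 0.522, 0.001]
wrist_force: [-0.6, 0.4, 0.0]
gripper_width: 0.0514
t 14.0667 p [0.4341 0.006  0.0057] yawdeg 62.99 tilt 0.13 q [-0.15  0.33  2.12 -0.    0.69  0.32] F [-0.6  0.4  0. ] w 0.0514
tool units [-0.01 -0.02  0.11] world mm [-0.6 -0.  -2.7]
turn tool z 0.002 (or +-pi)
```

```bash
python3 -m creep '[[[0,0,0.1],[0,0,0],0.5],[[0,0,0],[0,0,0],0],[[0,0,0],[0,0,0],0],[[0,0,0],[0,0,0],0],[[0,0,0],[0,0,0],0]]' 70
python3 -m creep '[[[0,0,0],[0,0,0],0],[[0,0,0],[0,0,0],0],[[0,0,-0.2],[0,0,0],0],[[0,0,-0.6],[0,0,0],0],[[0,0,-0.8],[0,0,0],0]]' 70
python3 -m creep '[[[0,0,-0.8],[0,0,0],0],[[0,0,-0.8],[0,0,0],0],[[0,0,-0.6],[0,0,0],0],[[0,0,0],[0,0,0],0],[[0,0,0],[0,0,0],0]]' 70
python3 st.py .62 -.187 .1 0
python3 - <<'E'
from ov import *
c=ctrl.capture("side"); draw(c,[],(140,60,400,255),3,"pics/a4.png")
E
```

```text
time: 14.48
ee_pos: [0.4334, 0.0061, 0.0027]
eef_rot: [0.0, 0.853, 0.522, 0.0]
wrist_force: [-0.4, -0.6, 5.5]
gripper_width: 0.013
time: 14.9
ee_pos: [0.4313, 0.0064, 0.0416]
eef_rot: [-0.001, 0.853, 0.522, -0.002]
wrist_force: [1.0, -0.1, -1.9]
gripper_width: 0.013
time: 15.32
ee_pos: [0.4333, 0.0061, 0.0976]
eef_rot: [0.0, 0.853, 0.522, 0.001]
wrist_force: [-0.6, -0.6, -1.5]
gripper_width: 0.0127
t 15.3167 p [0.4333 0.0061 0.0976] yawdeg 62.96 tilt 0.08 q [-0.15  0.19  2.   -0.    0.95  0.33] F [-0.6 -0.6 -1.5] w 0.0127
tool units [-3.49 10.17 -0.08] world mm [ 186.7 -193.1    2.4]
turn tool z 1.099 (or +-pi)
```

View pics/a4.png

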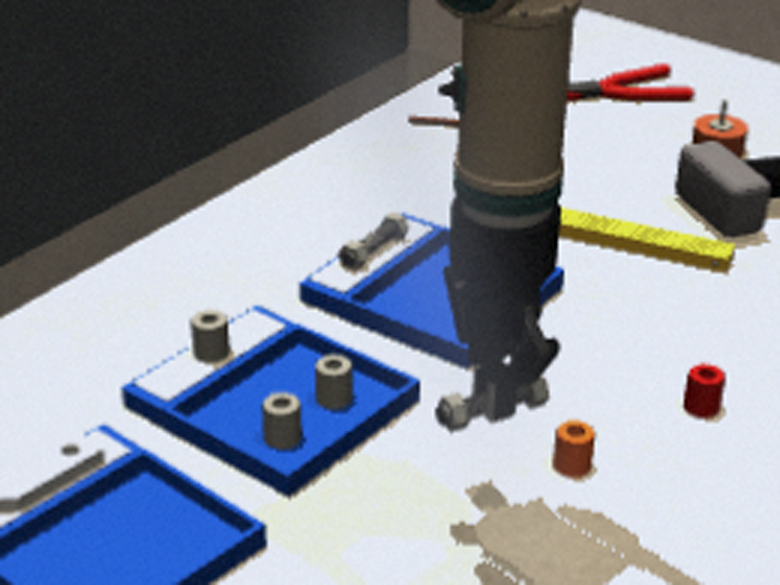

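The bolt is held level in the jaws, at crop (490,400).

```bash
python3 -m creep '[[[0,0,0],[0,0,0.122],0],[[0,0,0],[0,0,0.122],0],[[0,0,0],[0,0,0.122],0],[[0,0,0],[0,0,0.122],0],[[0,0,0],[0,0,0.122],0]]'
python3 -m creep '[[[0,0,0],[0,0,0.122],0],[[0,0,0],[0,0,0.122],0],[[0,0,0],[0,0,0.122],0],[[0,0,0],[0,0,0.122],0],[[0,0,0],[0,0,0],0]]'
python3 -m creep '[[[0.93,0.96,0],[0,0,0],0],[[0.93,0.96,0],[0,0,0],0],[[0.93,0.96,0],[0,0,0],0],[[0.93,0.96,0],[0,0,0],0],[[0.93,0.96,0],[0,0,0],0]]'
python3 -m creep '[[[0.93,0.96,0],[0,0,0],0],[[0.93,0.96,0],[0,0,0],0],[[0.93,0.96,0],[0,0,0],0],[[0,0,0],[0,0,0],0],[[0,0,0],[0,0,0],0]]'
python3 st.py .62 -.187 .009 0
python3 - <<'E'
from ov import *
c=ctrl.capture("top"); draw(c,[],(220,90,450,230),3.4,"pics/a5.png")
c=ctrl.capture("side"); draw(c,[],(200,60,400,220),3.6,"pics/a5s.png")
E
```

```text
time: 15.78
ee_pos: [0.4317, 0.0063, 0.0956]
eef_rot: [-0.001, 0.971, 0.239, -0.002]
wrist_force: [0.6, -0.1, -1.9]
gripper_width: 0.0129
time: 16.2
ee_pos: [0.4318, 0.0063, 0.0957]
eef_rot: [-0.0, 1.0, -0.001, -0.002]
wrist_force: [-0.8, -0.1, -1.5]
gripper_width: 0.013
time: 16.62
ee_pos: [0.5496, -0.1146, 0.0958]
eef_rot: [-0.0, 1.0, 0.002, -0.001]
wrist_force: [0.5, 0.8, -1.0]
gripper_width: 0.0129
time: 17.03
ee_pos: [0.6195, -0.1869, 0.0951]
eef_rot: [-0.0, 1.0, 0.001, -0.001]
wrist_force: [-0.9, 0.1, -2.2]
gripper_width: 0.013
t 17.0333 p [ 0.6195 -0.1869  0.0951] yawdeg 0.1 tilt 0.15 q [-0.4   0.48  1.54 -0.    1.13  1.17] F [-0.9  0.1 -2.2] w 0.013
tool units [0.03 0.01 3.44] world mm [  0.5  -0.1 -86.1]
turn tool z 0.002 (or +-pi)
```

View pics/a5.png

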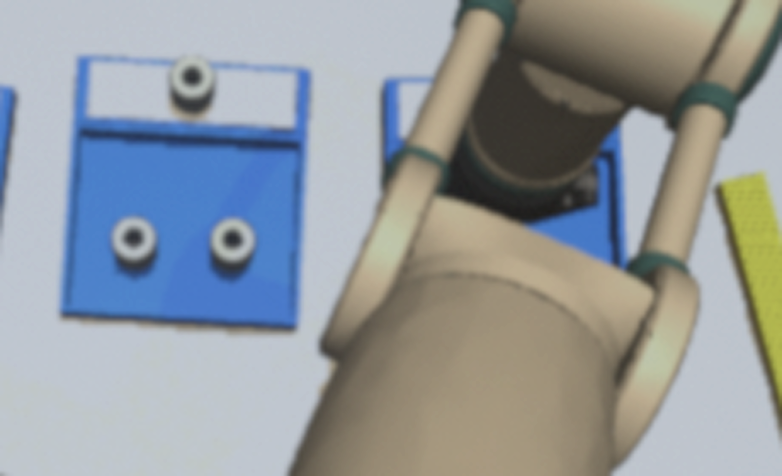

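View pics/a5s.png

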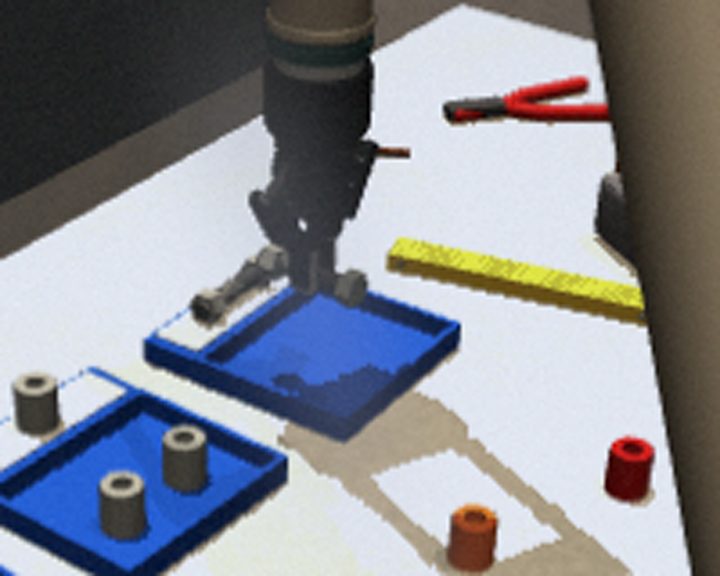

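```bash
python3 -m creep '[[[0,0,0.75],[0,0,0],0],[[0,0,0.75],[0,0,0],0],[[0,0,0.75],[0,0,0],0],[[0,0,0.6],[0,0,0],0],[[0,0,0.4],[0,0,0],0]]'
python3 -m creep '[[[0,0,0.1],[0,0,0],0],[[0,0,0.05],[0,0,0],0],[[0,0,0],[0,0,0],0],[[0,0,0],[0,0,0],0],[[0,0,0],[0,0,0],0]]'
python3 st.py
```

```text
time: 17.55
ee_pos: [0.6169, -0.1838, 0.0142]
eef_rot: [-0.001, 1.0, 0.001, -0.002]
wrist_force: [-1.2, -0.5, -2.0]
gripper_width: 0.0132
time: 17.97
ee_pos: [0.6199, -0.1859, 0.0134]
eef_rot: [0.0, 1.0, 0.001, 0.001]
wrist_force: [0.7, -0.4, -1.6]
gripper_width: 0.013
t 17.9667 p [ 0.6199 -0.1859  0.0134] yawdeg 0.06 tilt 0.12 q [-0.4   0.56  1.63 -0.    0.95  1.17] F [ 0.7 -0.4 -1.6] w 0.013
```

```bash
python3 -m creep '[[[0,0,0.1],[0,0,0],0],[[0,0,0.08],[0,0,0],0],[[0,0,0],[0,0,0],0],[[0,0,0],[0,0,0],0],[[0,0,0],[0,0,0],0]]'
python3 -m creep '[[[0,0,0.03],[0,0,0],0],[[0,0,0.02],[0,0,0],0],[[0,0,0],[0,0,0],0],[[0,0,0],[0,0,0],0],[[0,0,0],[0,0,0],0]]'
python3 st.py
```

```text
time: 18.38
ee_pos: [0.6194, -0.1858, 0.0078]
eef_rot: [0.0, 1.0, 0.0, 0.0]
wrist_force: [-0.8, -0.2, -0.9]
gripper_width: 0.013
time: 18.8
ee_pos: [0.6194, -0.1858, 0.0078]
eef_rot: [0.0, 1.0, 0.0, 0.0]
wrist_force: [-1.9, 0.3, 5.6]
gripper_width: 0.0127
t 18.8 p [ 0.6194 -0.1858  0.0078] yawdeg 0.05 tilt 0.04 q [-0.4   0.57  1.63 -0.    0.94  1.17] F [-1.9  0.3  5.6] w 0.0127
```

```bash
python3 -m creep '[[[0,0,0],[0,0,0],0.4],[[0,0,0],[0,0,0],0.4],[[0,0,0],[0,0,0],0.4],[[0,0,-0.2],[0,0,0],0.4],[[0,0,-0.6],[0,0,0],0.4]]'
python3 -m creep '[[[0,0,-0.8],[0,0,0],0.4],[[0,0,-0.8],[0,0,0],0.4],[[0,0,-0.8],[0,0,0],0.4],[[-0.54,-0.98,-0.3],[0,0,0],0.6],[[-0.54,-0.98,0],[0,0,0],0.6]]'
python3 -m creep '[[[-0.54,-0.98,0],[0,0,0],0.6],[[-0.54,-0.98,0],[0,0,0],0.6],[[-0.54,-0.98,0],[0,0,0],0.6],[[-0.54,-0.98,0],[0,0,0],0.6],[[-0.54,-0.98,0],[0,0,0],0.6]]'
python3 -m creep '[[[-0.54,-0.98,0],[0,0,0],0.6],[[-0.54,-0.98,0],[0,0,0],0.6],[[-0.54,-0.98,0],[0,0,0],0.6],[[-0.54,-0.98,0],[0,0,0],0.6],[[-0.54,-0.98,0],[0,0,0],0.6]]'
python3 st.py .351 .302 .1 -7.8
python3 - <<'E'
from ov import *
c=ctrl.capture("side"); draw(c,[bolt(.6194,-.186,np.pi,.005)],(200,60,400,220),3.6,"pics/a6s.png")
E
```

```text
time: 19.22
ee_pos: [0.6175, -0.185, 0.0246]
eef_rot: [-0.001, 1.0, 0.0, -0.002]
wrist_force: [-0.4, -0.2, 0.0]
gripper_width: 0.0343
time: 19.63
ee_pos: [0.5945, -0.138, 0.0969]
eef_rot: [0.001, 1.0, -0.001, 0.003]
wrist_force: [-0.1, 1.5, -0.4]
gripper_width: 0.0511
time: 20.05
ee_pos: [0.5239, -0.0132, 0.0944]
eef_rot: [0.0, 1.0, 0.0, 0.0]
wrist_force: [0.8, 0.2, 0.2]
gripper_width: 0.0512
time: 20.47
ee_pos: [0.4564, 0.1093, 0.0944]
eef_rot: [-0.0, 1.0, 0.0, 0.0]
wrist_force: [-0.1, 0.2, -0.2]
gripper_width: 0.0514
t 20.4667 p [0.4564 0.1093 0.0944] yawdeg 0.03 tilt 0.04 q [0.09 0.24 1.93 0.   0.97 1.66] F [-0.1  0.2 -0.2] w 0.0514
tool units [-4.21 -7.71 -0.23] world mm [-105.4  192.7    5.6]
turn tool z 0.137 (or +-pi)
```

View pics/a6s.png

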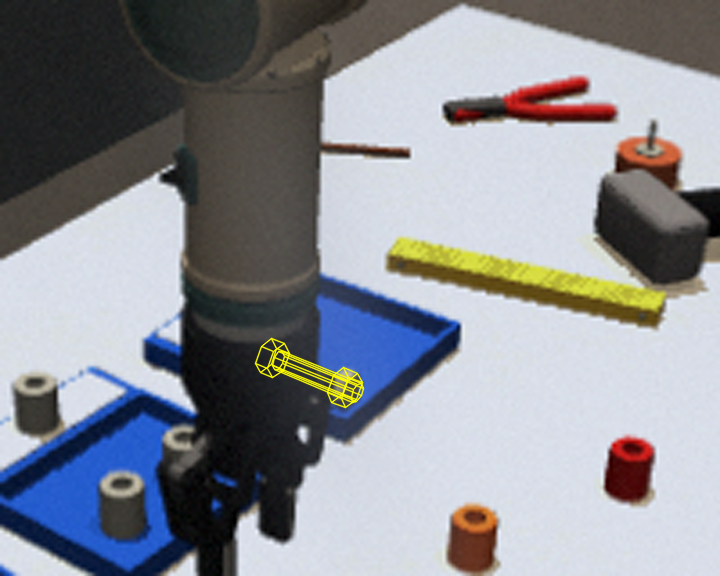

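The arm hides the tray floor, so I move on and check it later.

```bash
python3 -m creep '[[[-0.53,-0.965,0],[0,0,0],0.6],[[-0.53,-0.965,0],[0,0,0],0.6],[[-0.53,-0.965,0],[0,0,0],0.6],[[-0.53,-0.965,0],[0,0,0],0.6],[[-0.53,-0.965,0],[0,0,0],0.6]]'
python3 -m creep '[[[-0.53,-0.965,0],[0,0,0],0.6],[[-0.53,-0.965,0],[0,0,0],0.6],[[-0.53,-0.965,0],[0,0,0],0.6],[[0,0,0],[0,0,0.07],0.6],[[0,0,0],[0,0,0.067],0.6]]'
python3 st.py .351 .302 .05 -7.8
python3 - <<'E'
from ov import *
c=ctrl.capture("side"); draw(c,[bolt(.6194,-.186,np.pi,.005),bolt(.351,.302,np.radians(172.2))],(180,60,410,345),2,"pics/a7s.png")
c=ctrl.capture("top"); draw(c,[bolt(.6194,-.186,np.pi,.005),bolt(.351,.302,np.radians(172.2))],(120,95,420,300),2.6,"pics/a7t.png")
E
```

```text
time: 20.93
ee_pos: [0.3902, 0.2297, 0.0944]
eef_rot: [-0.0, 1.0, 0.0, 0.0]
wrist_force: [1.0, 0.2, 0.5]
gripper_width: 0.0515
time: 21.35
ee_pos: [0.3502, 0.3024, 0.0943]
eef_rot: [-0.0, 0.998, -0.068, 0.0]
wrist_force: [0.5, 0.6, 0.3]
gripper_width: 0.0516
t 21.35 p [0.3502 0.3024 0.0943] yawdeg -7.81 tilt 0.03 q [0.56 0.23 1.95 0.   0.96 2.27] F [0.5 0.6 0.3] w 0.0516
tool units [0.03 0.01 1.77] world mm [  0.8  -0.4 -44.3]
turn tool z -0.0 (or +-pi)
```

View pics/a7s.png

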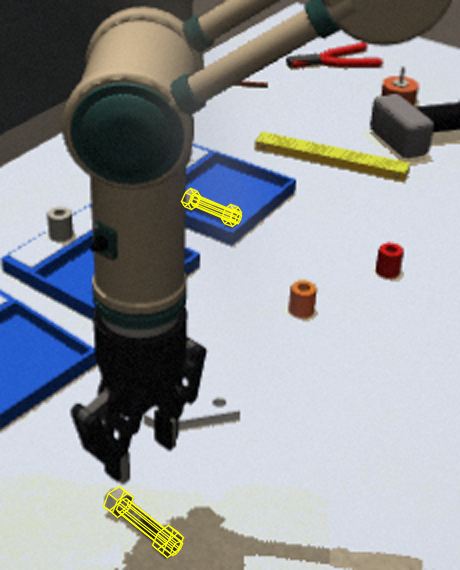

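View pics/a7t.png

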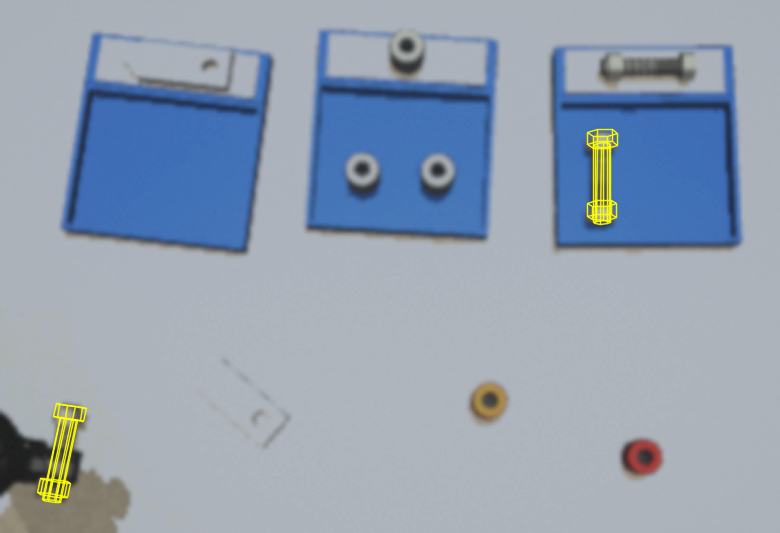

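Bolt 1 lies in its tray at crop (602,175), as modelled. Now I go down on bolt 2.

```bash
python3 -m creep '[[[0.03,0,0.7],[0,0,0],0.6],[[0,0,0.8],[0,0,0],0.6],[[0,0,0.8],[0,0,0],0.6],[[0,0,0.7],[0,0,0],0.6],[[0,0,0.5],[0,0,0],0.6]]'
python3 -m creep '[[[0,0,0.12],[0,0,0],0.5],[[0,0,0],[0,0,0],0.5],[[0,0,0],[0,0,0],0.5],[[0,0,0],[0,0,0],0.5],[[0,0,0],[0,0,0],0.5]]'
python3 st.py .351 .302 .003 -7.8
```

```text
time: 21.87
ee_pos: [0.3514, 0.3003, 0.0053]
eef_rot: [0.0, 0.998, -0.067, -0.001]
wrist_force: [0.1, -0.4, 0.2]
gripper_width: 0.0509
time: 22.28
ee_pos: [0.3524, 0.3014, 0.0044]
eef_rot: [-0.001, 0.998, -0.068, 0.001]
wrist_force: [0.2, 1.0, 0.3]
gripper_width: 0.043
t 22.2833 p [0.3524 0.3014 0.0044] yawdeg -7.79 tilt 0.12 q [ 0.56  0.37  2.05 -0.    0.72  2.26] F [0.2 1.  0.3] w 0.043
tool units [-0.06 -0.02  0.06] world mm [-1.4  0.6 -1.4]
turn tool z 0.0 (or +-pi)
```

```bash
python3 -m creep '[[[0,0,0.04],[0,0,0],0],[[0,0,0],[0,0,0],0],[[0,0,0],[0,0,0],0],[[0,0,0],[0,0,0],0],[[0,0,0],[0,0,0],0]]' 70
python3 st.py
python3 -m creep '[[[0,0,0],[0,0,0],0],[[0,0,-0.2],[0,0,0],0],[[0,0,-0.6],[0,0,0],0],[[0,0,-0.8],[0,0,0],0],[[0,0,-0.8],[0,0,0],0]]' 70
python3 -m creep '[[[0,0,-0.8],[0,0,0],0],[[0,0,-0.6],[0,0,0],0],[[0,0,0],[0,0,-0.07],0],[[0,0,0],[0,0,-0.067],0],[[0,0,0],[0,0,0],0]]' 70
python3 st.py .6194 -.264 .1 0
python3 - <<'E'
from ov import *
c=ctrl.capture("side"); draw(c,[],(180,130,410,345),2.5,"pics/a8s.png")
E
```

```text
time: 22.7
ee_pos: [0.3519, 0.3013, 0.0032]
eef_rot: [-0.0, 0.998, -0.068, 0.0]
wrist_force: [0.2, -0.8, 5.3]
gripper_width: 0.013
t 22.7 p [0.3519 0.3013 0.0032] yawdeg -7.81 tilt 0.06 q [ 0.56  0.37  2.06 -0.    0.72  2.26] F [ 0.2 -0.8  5.3] w 0.013
time: 23.12
ee_pos: [0.3506, 0.3004, 0.0626]
eef_rot: [0.001, 0.998, -0.068, -0.001]
wrist_force: [0.4, 0.5, -3.0]
gripper_width: 0.0131
time: 23.53
ee_pos: [0.3512, 0.3008, 0.0977]
eef_rot: [0.0, 1.0, 0.001, -0.0]
wrist_force: [0.2, 0.3, -2.2]
gripper_width: 0.013
t 23.5333 p [0.3512 0.3008 0.0977] yawdeg 0.11 tilt 0.01 q [ 0.56  0.23  1.94 -0.    0.97  2.13] F [ 0.2  0.3 -2.2] w 0.013
tool units [10.68 22.61 -0.09] world mm [ 268.2 -564.8    2.3]
turn tool z 0.002 (or +-pi)
```

View pics/a8s.png

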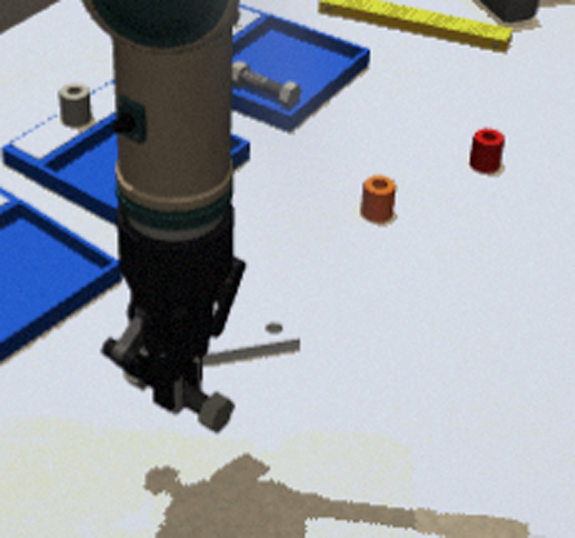

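```bash
python3 -m creep '[[[0.464,0.983,0],[0,0,0],0],[[0.464,0.983,0],[0,0,0],0],[[0.464,0.983,0],[0,0,0],0],[[0.464,0.983,0],[0,0,0],0],[[0.464,0.983,0],[0,0,0],0]]'
python3 -m creep '[[[0.464,0.983,0],[0,0,0],0],[[0.464,0.983,0],[0,0,0],0],[[0.464,0.983,0],[0,0,0],0],[[0.464,0.983,0],[0,0,0],0],[[0.464,0.983,0],[0,0,0],0]]'
python3 -m creep '[[[0.464,0.983,0],[0,0,0],0],[[0.464,0.983,0],[0,0,0],0],[[0.464,0.983,0],[0,0,0],0],[[0.464,0.983,0],[0,0,0],0],[[0.464,0.983,0],[0,0,0],0]]'
python3 -m creep '[[[0.464,0.983,0],[0,0,0],0],[[0.464,0.983,0],[0,0,0],0],[[0.464,0.983,0],[0,0,0],0],[[0.464,0.983,0],[0,0,0],0],[[0.464,0.983,0],[0,0,0],0]]'
python3 -m creep '[[[0.464,0.983,0],[0,0,0],0],[[0.464,0.983,0],[0,0,0],0],[[0.464,0.983,0],[0,0,0],0],[[0,0,0],[0,0,0],0],[[0,0,0],[0,0,0],0]]'
python3 st.py .6194 -.264 .009 0
```

```text
time: 24.0
ee_pos: [0.4095, 0.177, 0.0971]
eef_rot: [0.0, 1.0, -0.0, -0.001]
wrist_force: [0.5, 0.6, -1.4]
gripper_width: 0.0127
time: 24.42
ee_pos: [0.4677, 0.054, 0.0971]
eef_rot: [-0.0, 1.0, -0.001, -0.001]
wrist_force: [0.6, 0.0, -3.1]
gripper_width: 0.0126
time: 24.83
ee_pos: [0.5257, -0.0687, 0.0969]
eef_rot: [-0.0, 1.0, -0.001, -0.001]
wrist_force: [0.4, 0.8, -1.3]
gripper_width: 0.0124
time: 25.25
ee_pos: [0.5838, -0.1913, 0.0967]
eef_rot: [-0.0, 1.0, -0.001, -0.001]
wrist_force: [0.6, -0.0, -2.7]
gripper_width: 0.0132
time: 25.67
ee_pos: [0.6187, -0.2652, 0.0962]
eef_rot: [-0.0, 1.0, -0.001, -0.001]
wrist_force: [-0.6, 0.3, -2.5]
gripper_width: 0.0127
t 25.6667 p [ 0.6187 -0.2652  0.0962] yawdeg -0.14 tilt 0.1 q [-0.51  0.51  1.47 -0.    1.16  1.07] F [-0.6  0.3 -2.5] w 0.0127
tool units [ 0.03 -0.05  3.49] world mm [  0.7   1.2 -87.2]
turn tool z -0.002 (or +-pi)
```

```bash
python3 -m creep '[[[0,0,0.7],[0,0,0],0],[[0,0,0.7],[0,0,0],0],[[0,0,0.7],[0,0,0],0],[[0,0,0.6],[0,0,0],0],[[0,0,0.5],[0,0,0],0]]'
python3 -m creep '[[[0,0,0.1],[0,0,0],0],[[0,0,0.05],[0,0,0],0],[[0,0,0],[0,0,0],0],[[0,0,0],[0,0,0],0],[[0,0,0],[0,0,0],0]]'
python3 st.py .6194 -.264 .009 0
```

```text
time: 26.08
ee_pos: [0.6173, -0.2621, 0.0158]
eef_rot: [-0.001, 1.0, 0.0, -0.002]
wrist_force: [-0.1, -0.1, -2.9]
gripper_width: 0.0129
time: 26.5
ee_pos: [0.6196, -0.2643, 0.015]
eef_rot: [0.001, 1.0, 0.0, 0.001]
wrist_force: [0.1, -0.3, -2.1]
gripper_width: 0.013
t 26.5 p [ 0.6196 -0.2643  0.015 ] yawdeg 0.04 tilt 0.12 q [-0.51  0.59  1.56 -0.    0.99  1.06] F [ 0.1 -0.3 -2.1] w 0.013
tool units [-0.01 -0.01  0.24] world mm [-0.2  0.3 -6. ]
turn tool z 0.001 (or +-pi)
```

```bash
python3 -m creep '[[[0,0,0.1],[0,0,0],0],[[0,0,0.1],[0,0,0],0],[[0,0,0.03],[0,0,0],0],[[0,0,0],[0,0,0],0],[[0,0,0],[0,0,0],0]]'
python3 -m creep '[[[0,0,0.03],[0,0,0],0],[[0,0,0.02],[0,0,0],0],[[0,0,0],[0,0,0],0],[[0,0,0],[0,0,0],0],[[0,0,0],[0,0,0],0]]'
python3 st.py
```

```text
time: 26.92
ee_pos: [0.6189, -0.2641, 0.0082]
eef_rot: [0.0, 1.0, 0.0, 0.0]
wrist_force: [-0.3, -0.2, -0.5]
gripper_width: 0.013
time: 27.33
ee_pos: [0.6189, -0.2641, 0.0082]
eef_rot: [0.0, 1.0, 0.0, 0.0]
wrist_force: [-2.4, 1.0, 6.1]
gripper_width: 0.0129
t 27.3333 p [ 0.6189 -0.2641  0.0082] yawdeg 0.04 tilt 0.04 q [-0.51  0.6   1.57 -0.    0.98  1.06] F [-2.4  1.   6.1] w 0.0129
```

```bash
python3 -m creep '[[[0,0,0],[0,0,0],0.4],[[0,0,0],[0,0,0],0.4],[[0,0,0],[0,0,0],0.4],[[0,0,-0.2],[0,0,0],0.4],[[0,0,-0.6],[0,0,0],0.4]]'
python3 -m creep '[[[0,0,-0.8],[0,0,0],0.4],[[0,0,-0.8],[0,0,0],0.4],[[0,0,-0.8],[0,0,0],0.4],[[-0.506,-0.96,-0.3],[0,0,0],0.8],[[-0.506,-0.96,0],[0,0,0],0.8]]'
python3 -m creep '[[[-0.506,-0.96,0],[0,0,0],0.8],[[-0.506,-0.96,0],[0,0,0],0.8],[[-0.506,-0.96,0],[0,0,0],0.8],[[-0.506,-0.96,0],[0,0,0],0.8],[[-0.506,-0.96,0],[0,0,0],0.8]]'
python3 -m creep '[[[-0.506,-0.96,0],[0,0,0],0.8],[[-0.506,-0.96,0],[0,0,0],0.8],[[-0.506,-0.96,0],[0,0,0],0.8],[[-0.506,-0.96,0],[0,0,0],0.8],[[-0.506,-0.96,0],[0,0,0],0.8]]'
python3 -m creep '[[[-0.506,-0.96,0],[0,0,0],0.8],[[-0.506,-0.96,0],[0,0,0],0.8],[[-0.506,-0.96,0],[0,0,0],0.8],[[-0.506,-0.96,0],[0,0,-0.11],0.8],[[-0.506,-0.96,0],[0,0,-0.11],0.8]]'
python3 -m creep '[[[0,0,0],[0,0,-0.112],0.8],[[0,0,0],[0,0,-0.112],0.8],[[0,0,0],[0,0,-0.112],0.8],[[0,0,0],[0,0,-0.112],0.8],[[0,0,0],[0,0,-0.112],0.8]]'
python3 -m creep '[[[0,0,0],[0,0,-0.112],0.8],[[0,0,0],[0,0,0],0.8],[[0,0,0],[0,0,0],0.8],[[0,0,0],[0,0,0],0.8],[[0,0,0],[0,0,0],0.8]]'
python3 st.py .4039 .1441 .05 51.2
```

```text
time: 27.75
ee_pos: [0.6173, -0.2632, 0.0247]
eef_rot: [-0.001, 1.0, 0.0, -0.002]
wrist_force: [-1.1, -0.0, -0.3]
gripper_width: 0.034
time: 28.17
ee_pos: [0.5957, -0.2176, 0.0972]
eef_rot: [0.002, 1.0, -0.0, 0.003]
wrist_force: [-0.1, 0.8, -0.8]
gripper_width: 0.0573
time: 28.58
ee_pos: [0.5296, -0.0951, 0.0946]
eef_rot: [0.0, 1.0, 0.0, 0.0]
wrist_force: [1.6, 0.1, -0.0]
gripper_width: 0.0685
time: 29.0
ee_pos: [0.4663, 0.0249, 0.0946]
eef_rot: [0.0, 1.0, 0.0, 0.0]
wrist_force: [1.4, -1.1, -0.3]
gripper_width: 0.0681
time: 29.42
ee_pos: [0.401, 0.1435, 0.0948]
eef_rot: [-0.0, 0.994, 0.113, 0.001]
wrist_force: [0.5, 0.4, 0.7]
gripper_width: 0.0682
time: 29.83
ee_pos: [0.4011, 0.1425, 0.0947]
eef_rot: [0.0, 0.924, 0.383, 0.0]
wrist_force: [0.7, -0.7, 0.9]
gripper_width: 0.0684
time: 30.25
ee_pos: [0.401, 0.1423, 0.0944]
eef_rot: [0.0, 0.902, 0.431, 0.0]
wrist_force: [0.7, -0.4, -0.6]
gripper_width: 0.0685
t 30.25 p [0.401  0.1423 0.0944] yawdeg 51.06 tilt 0.01 q [ 0.18  0.18  2.02 -0.    0.94  0.86] F [ 0.7 -0.4 -0.6] w 0.0685
tool units [0.13 0.04 1.77] world mm [  2.9   1.8 -44.4]
turn tool z -0.002 (or +-pi)
```

```bash
python3 -m creep '[[[0.13,0.04,0.7],[0,0,0],0.8],[[0,0,0.8],[0,0,0],0.8],[[0,0,0.8],[0,0,0],0.8],[[0,0,0.7],[0,0,0],0.8],[[0,0,0.5],[0,0,0],0.8]]'
python3 -m creep '[[[0,0,0.12],[0,0,0],0.7],[[0,0,0],[0,0,0],0.7],[[0,0,0],[0,0,0],0.7],[[0,0,0],[0,0,0],0.7],[[0,0,0],[0,0,0],0.7]]'
python3 st.py .4039 .1441 .0025 51.2
python3 - <<'E'
from ov import *
L=[lever(.407,.148,np.radians(51.2)),bolt(.6194,-.186,np.pi,.005),bolt(.619,-.264,np.pi,.005)]
c=ctrl.capture("side"); draw(c,L,(180,130,410,345),2.5,"pics/a9s.png")
c=ctrl.capture("top"); draw(c,L,(120,95,420,300),2.6,"pics/a9t.png")
E
```

```text
time: 30.67
ee_pos: [0.4031, 0.144, 0.0055]
eef_rot: [-0.0, 0.902, 0.431, -0.001]
wrist_force: [0.2, 0.0, -0.5]
gripper_width: 0.0684
time: 31.08
ee_pos: [0.4046, 0.1443, 0.0046]
eef_rot: [0.0, 0.902, 0.432, 0.001]
wrist_force: [-1.3, -0.3, 1.2]
gripper_width: 0.0596
t 31.0833 p [0.4046 0.1443 0.0046] yawdeg 51.14 tilt 0.12 q [ 0.18  0.33  2.13 -0.    0.68  0.86] F [-1.3 -0.3  1.2] w 0.0596
tool units [-0.02 -0.02  0.08] world mm [-0.7 -0.2 -2.1]
turn tool z -0.001 (or +-pi)
```

View pics/a9s.png

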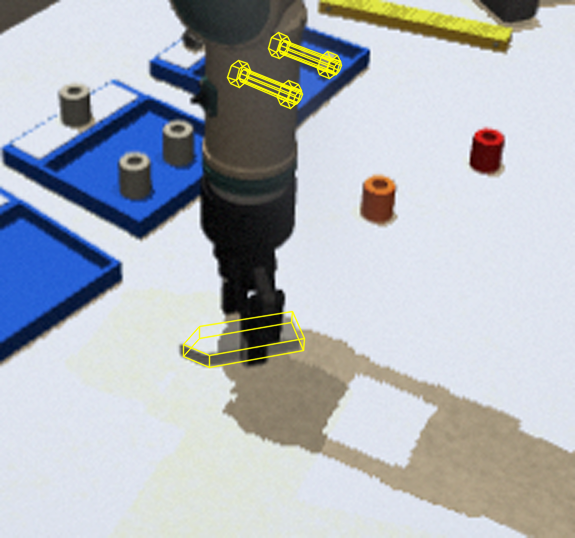

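View pics/a9t.png

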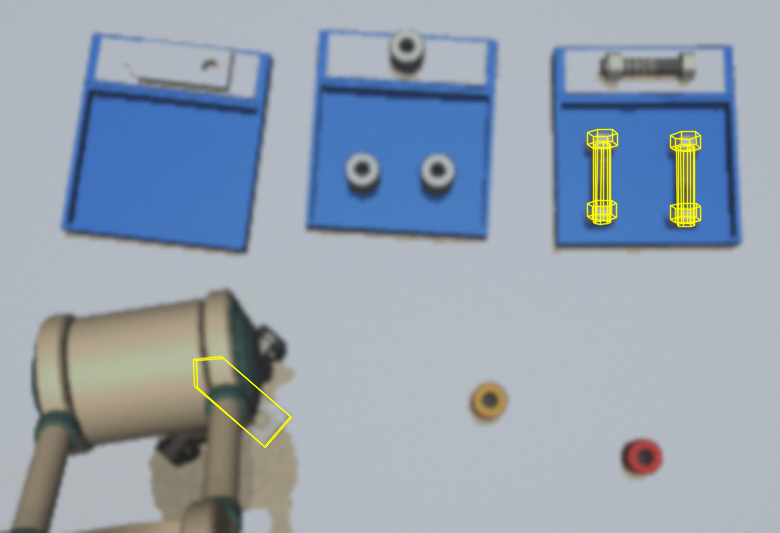

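Both bolts lie in the bolt tray, at crop (602,175) and (685,178). The jaws straddle the lever, so I close on it.

```bash
python3 -m creep '[[[0,0,0.06],[0,0,0],0.2],[[0,0,0],[0,0,0],0.1],[[0,0,0],[0,0,0],0.1],[[0,0,0],[0,0,0],0.1],[[0,0,0],[0,0,0],0.1]]' 80
python3 st.py
python3 -m creep '[[[0,0,0],[0,0,0],0.1],[[0,0,-0.2],[0,0,0],0.1],[[0,0,-0.6],[0,0,0],0.1],[[0,0,-0.8],[0,0,0],0.1],[[0,0,-0.8],[0,0,0],0.1]]' 80
python3 -m creep '[[[0,0,-0.8],[0,0,0],0.1],[[0,0,-0.6],[0,0,0],0.1],[[0,0,0],[0,0,0],0.1],[[0,0,0],[0,0,0],0.1],[[0,0,0],[0,0,0],0.1]]'
python3 st.py .615 .2215 .095 84
python3 - <<'E'
from ov import *
c=ctrl.capture("side"); draw(c,[],(180,130,410,345),2.5,"pics/a10s.png")
E
```

```text
time: 31.6
ee_pos: [0.404, 0.1441, 0.0029]
eef_rot: [0.0, 0.902, 0.432, 0.0]
wrist_force: [-1.9, -2.0, 6.7]
gripper_width: 0.0334
t 31.6 p [0.404  0.1441 0.0029] yawdeg 51.16 tilt 0.04 q [ 0.18  0.33  2.13 -0.    0.68  0.86] F [-1.9 -2.   6.7] w 0.0334
time: 32.02
ee_pos: [0.4025, 0.144, 0.0623]
eef_rot: [-0.0, 0.902, 0.432, -0.001]
wrist_force: [-0.3, 0.3, -3.6]
gripper_width: 0.0335
time: 32.43
ee_pos: [0.4026, 0.1439, 0.0963]
eef_rot: [-0.0, 0.902, 0.432, -0.001]
wrist_force: [-1.1, -0.0, -3.3]
gripper_width: 0.0336
t 32.4333 p [0.4026 0.1439 0.0963] yawdeg 51.15 tilt 0.13 q [ 0.18  0.19  2.01 -0.    0.95  0.86] F [-1.1 -0.  -3.3] w 0.0336
tool units [7.75 4.67 0.03] world mm [212.4  77.6  -1.3]
turn tool z -0.573 (or +-pi)
```

View pics/a10s.png

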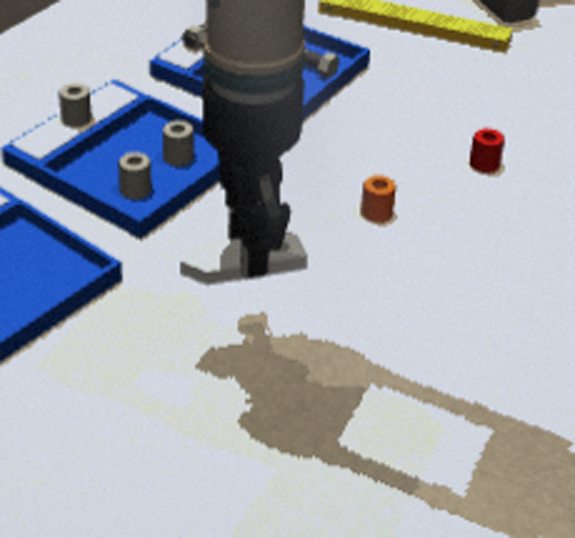

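```bash
python3 -m creep '[[[0.96,0.58,0],[0,0,0],0.1],[[0.96,0.58,0],[0,0,0],0.1],[[0.96,0.58,0],[0,0,0],0.1],[[0.96,0.58,0],[0,0,0],0.1],[[0.96,0.58,0],[0,0,0],0.1]]'
python3 -m creep '[[[0.96,0.58,0],[0,0,0],0.1],[[0.96,0.58,0],[0,0,0],0.1],[[0.96,0.58,0],[0,0,0],0.1],[[0,0,0],[0,0,-0.115],0.1],[[0,0,0],[0,0,-0.115],0.1]]'
python3 -m creep '[[[0,0,0],[0,0,-0.115],0.1],[[0,0,0],[0,0,-0.115],0.1],[[0,0,0],[0,0,-0.115],0.1],[[0,0,0],[0,0,0],0.1],[[0,0,0],[0,0,0],0.1]]'
python3 st.py .616 .218 .009 84
python3 - <<'E'
from ov import *
c=ctrl.capture("side"); draw(c,[tray(.62,.221,np.radians(-6))],(90,60,390,285),2.6,"pics/a11s.png")
E
```

```text
time: 32.9
ee_pos: [0.5356, 0.1923, 0.0953]
eef_rot: [-0.0, 0.902, 0.432, -0.002]
wrist_force: [-0.3, -0.8, -2.4]
gripper_width: 0.0332
time: 33.32
ee_pos: [0.6153, 0.2212, 0.0943]
eef_rot: [-0.0, 0.845, 0.535, -0.002]
wrist_force: [-0.8, -0.5, -3.5]
gripper_width: 0.0334
time: 33.73
ee_pos: [0.6137, 0.2207, 0.0954]
eef_rot: [-0.001, 0.744, 0.669, -0.001]
wrist_force: [0.8, 0.5, -3.1]
gripper_width: 0.0338
t 33.7333 p [0.6137 0.2207 0.0954] yawdeg 83.93 tilt 0.19 q [ 0.24  0.49  1.52 -0.    1.14  0.34] F [ 0.8  0.5 -3.1] w 0.0338
tool units [-0.09  0.12  3.46] world mm [  2.3  -2.7 -86.4]
turn tool z -0.001 (or +-pi)
```

View pics/a11s.png

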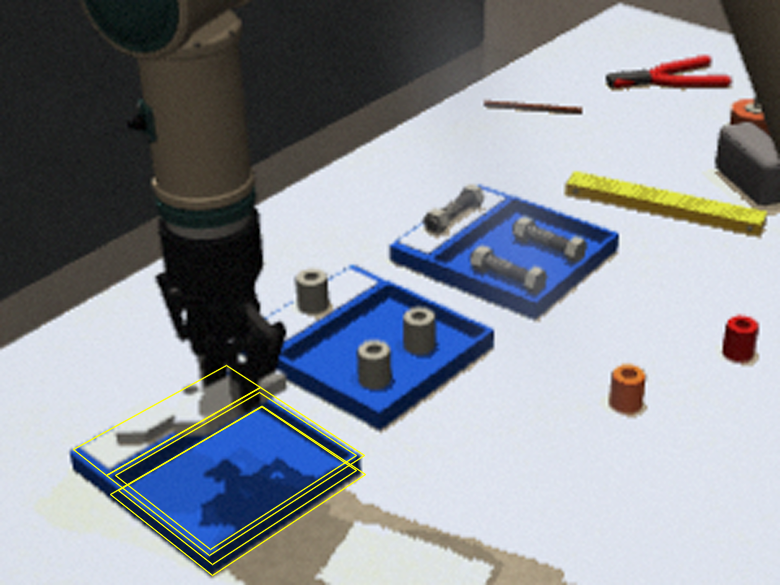

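```bash
python3 -m creep '[[[-0.09,0.05,0.7],[0,0,0],0.1],[[0,0,0.7],[0,0,0],0.1],[[0,0,0.7],[0,0,0],0.1],[[0,0,0.6],[0,0,0],0.1],[[0,0,0.4],[0,0,0],0.1]]'
python3 -m creep '[[[0,0,0.1],[0,0,0],0.1],[[0,0,0],[0,0,0],0.1],[[0,0,0],[0,0,0],0.1],[[0,0,0],[0,0,0],0.1],[[0,0,0],[0,0,0],0.1]]'
python3 st.py .616 .218 .008 84
```

```text
time: 34.2
ee_pos: [0.6143, 0.2182, 0.0176]
eef_rot: [-0.001, 0.743, 0.669, -0.001]
wrist_force: [0.5, -0.1, -3.7]
gripper_width: 0.0337
time: 34.62
ee_pos: [0.6164, 0.2188, 0.0184]
eef_rot: [0.001, 0.743, 0.67, 0.001]
wrist_force: [0.6, 0.0, -3.0]
gripper_width: 0.0339
t 34.6167 p [0.6164 0.2188 0.0184] yawdeg 84.09 tilt 0.13 q [ 0.23  0.56  1.61 -0.    0.97  0.34] F [ 0.6  0.  -3. ] w 0.0339
tool units [-0.03 -0.01  0.42] world mm [ -0.4  -0.8 -10.4]
turn tool z 0.002 (or +-pi)
```

```bash
python3 -m creep '[[[0,0,0.15],[0,0,0],0.1],[[0,0,0.15],[0,0,0],0.1],[[0,0,0.06],[0,0,0],0.1],[[0,0,0],[0,0,0],0.1],[[0,0,0],[0,0,0],0.1]]'
python3 -m creep '[[[0,0,0.03],[0,0,0],0.1],[[0,0,0.03],[0,0,0],0.1],[[0,0,0],[0,0,0],0.1],[[0,0,0],[0,0,0],0.1],[[0,0,0],[0,0,0],0.1]]'
python3 st.py
```

```text
time: 35.03
ee_pos: [0.6154, 0.2186, 0.0081]
eef_rot: [-0.0, 0.743, 0.67, -0.0]
wrist_force: [0.5, -0.6, -3.1]
gripper_width: 0.0337
time: 35.45
ee_pos: [0.6155, 0.2186, 0.008]
eef_rot: [0.0, 0.743, 0.67, 0.0]
wrist_force: [-2.6, -1.7, 5.2]
gripper_width: 0.0338
t 35.45 p [0.6155 0.2186 0.008 ] yawdeg 84.1 tilt 0.02 q [ 0.23  0.57  1.62 -0.    0.95  0.34] F [-2.6 -1.7  5.2] w 0.0338
```

Contact. I release, lift and back off so both cameras can see.

```bash
python3 -m creep '[[[0,0,0],[0,0,0],0.6],[[0,0,0],[0,0,0],0.6],[[0,0,0],[0,0,0],0.6],[[0,0,-0.2],[0,0,0],0.6],[[0,0,-0.6],[0,0,0],0.6]]'
python3 -m creep '[[[0,0,-0.8],[0,0,0],0.6],[[0,0,-0.8],[0,0,0],0.6],[[0,0,-0.8],[0,0,0],0.6],[[0,-0.9,-0.8],[0,0,0],0.6],[[0,-0.9,-0.8],[0,0,0],0.6]]'
python3 -m creep '[[[-0.5,-0.9,-0.5],[0,0,0],0.6],[[-0.5,-0.9,-0.5],[0,0,0],0.6],[[-0.5,-0.9,-0.5],[0,0,0],0.6],[[-0.5,-0.9,-0.5],[0,0,0],0.6],[[-0.5,-0.9,-0.5],[0,0,0],0.6]]'
python3 -m creep '[[[-0.9,-0.9,0],[0,0,0],0.6],[[-0.9,-0.9,0],[0,0,0],0.6],[[-0.9,-0.5,0],[0,0,0],0.6],[[-0.9,0,0],[0,0,0],0.6],[[-0.9,0,0],[0,0,0],0.6]]'
python3 -m creep '[[[-0.9,0,0],[0,0,0],0.6],[[-0.9,0,0],[0,0,0],0.6],[[-0.9,0,0],[0,0,0],0.6],[[-0.9,0,0],[0,0,0],0.6],[[0,0,0],[0,0,0],0.6]]'
python3 -m creep '[[[0,0,0],[0,0,0],0.6],[[0,0,0],[0,0,0],0.6],[[0,0,0],[0,0,0],0.6],[[0,0,0],[0,0,0],0.6],[[0,0,0],[0,0,0],0.6]]'
python3 st.py
python3 - <<'E'
from ov import *
L=[bolt(.6194,-.186,np.pi,.005),bolt(.619,-.264,np.pi,.005),boss(.6173,.0385,.005),boss(.618,-.033,.005),lever(.616,.2235,np.radians(84),.005)]
c=ctrl.capture("side"); draw(c,L,(90,90,390,315),2.6,"pics/f1.png");draw(c,[],(0,0,560,420),1.3,"pics/f3.png")
c=ctrl.capture("top"); draw(c,[],(135,95,415,240),2.8,"pics/f0.png"); draw(c,L,(135,95,415,240),2.8,"pics/f2.png")
for n,z in(("rule_mid",.02),("tape_mid",.02)):
  for v in("top","side"):
    cc=ctrl.capture(v)
    for r in ctrl.masks_of(n,v):
      if r["confidence"]>.6: ys,xs=np.nonzero(r["mask"]); print(n,v,onz(cc,[[xs.mean(),ys.mean()]],z).round(4))
E
```

```text
time: 35.87
ee_pos: [0.614, 0.2182, 0.0249]
eef_rot: [-0.001, 0.743, 0.67, -0.002]
wrist_force: [0.7, 1.1, -0.5]
gripper_width: 0.0514
time: 36.28
ee_pos: [0.5715, 0.2231, 0.1277]
eef_rot: [0.0, 0.743, 0.669, 0.001]
wrist_force: [-0.8, -0.2, 0.0]
gripper_width: 0.0515
time: 36.7
ee_pos: [0.4513, 0.1722, 0.1901]
eef_rot: [0.0, 0.742, 0.67, 0.0]
wrist_force: [0.7, -0.3, 0.6]
gripper_width: 0.0508
time: 37.12
ee_pos: [0.3826, 0.066, 0.1899]
eef_rot: [0.001, 0.742, 0.67, 0.001]
wrist_force: [0.8, -0.4, -0.3]
gripper_width: 0.0513
time: 37.53
ee_pos: [0.3745, -0.0259, 0.1898]
eef_rot: [0.001, 0.744, 0.669, -0.0]
wrist_force: [-1.0, 0.6, 0.2]
gripper_width: 0.0515
time: 37.95
ee_pos: [0.3745, -0.0221, 0.1893]
eef_rot: [-0.0, 0.742, 0.67, 0.0]
wrist_force: [-0.3, 0.7, -1.5]
gripper_width: 0.0514
t 37.95 p [ 0.3745 -0.0221  0.1893] yawdeg 84.19 tilt 0.01 q [-0.25  0.    1.95  0.    1.19 -0.14] F [-0.3  0.7 -1.5] w 0.0514
rule_mid top [[ 0.561  -0.4214  0.02  ]]
rule_mid side [[ 0.511  -0.4169  0.02  ]]
tape_mid side [[0.5455 0.4502 0.02  ]]
```

View pics/f1.png

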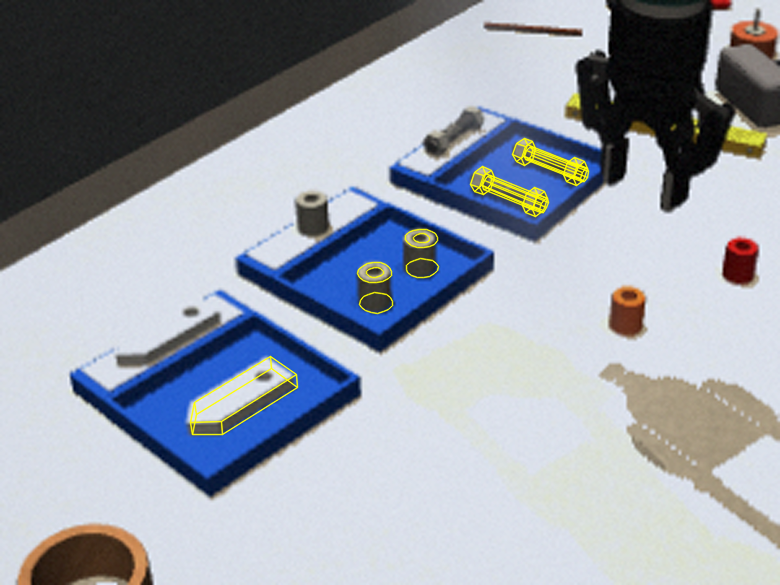

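View pics/f0.png

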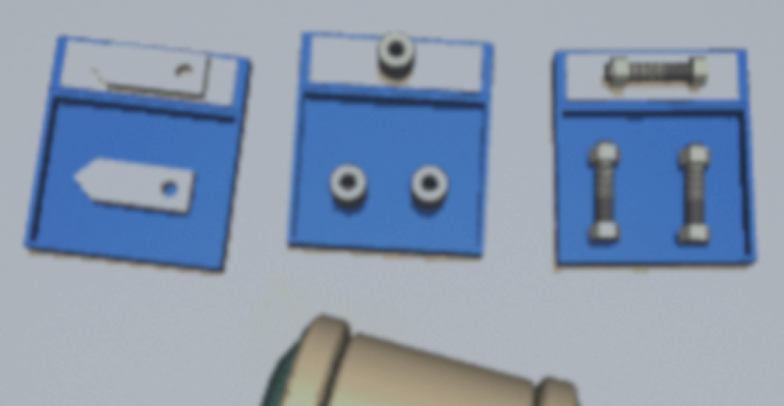

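View pics/f3.png

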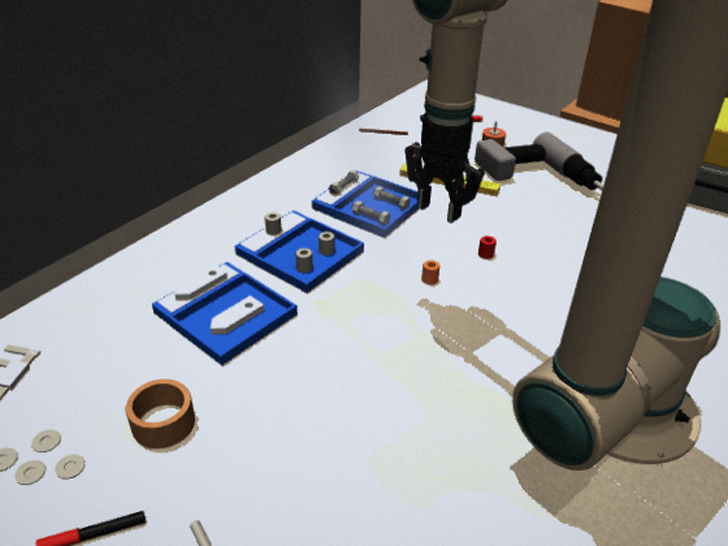

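All five parts lie or stand in their matching trays. The lever is at crop (135,185), the bosses at (348,185) and (430,185), and the bolts at (604,193) and (694,193), and the overlays agree in both views. The tape and rule look unmoved: the side view's rule reading is off only because the gripper hides part of it, and the top view agrees within 3 mm. I hand in.

```bash
python3 - <<'E'
from workcell import ctrl
print(ctrl.hand_in())
E
```

```text
the job is handed in; nothing more can be done
None
```

I sorted all five parts into their matching trays and handed the job in at about 38 s of the 107 s allowed. Both grey bosses stand hole up, both bolts lie flat, and the lever lies flat. The red and orange look-alikes were left alone.

- **Placement:** in the last pictures from both cameras, every part sits inside its tray walls, clear of the rims and of the other parts. The side-view overlays match where I placed them. The gripper was empty and clear of everything, about 190 mm up.
- **Forces:** the readings after each move stayed below 7 N.
- **Tape and rule:** the side view shows the tape within 2 mm of its starting place, and the top view shows the rule within 3 mm. The networks did not find the tape in the top view, so that check is from one camera only.
- **One check disagreed:** the last side-view reading of the rule was about 50 mm off, because the gripper hid part of it.

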